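# Ease the spring clip off a microscope shaft with a wedge

### The job

Take the square-handled wedge out of its wooden block, lay its flat face gently on the leaning shaft (pressing hard scores it), slide the blade down and under the bridge of the spring clip until the jaws spread and the clip comes off, and let the clip drop into the rimmed tray of the same stand. Then stand the wedge upright in its own block again, guard resting on the block. Do not handle the clip with the fingers, and leave the other things on the bench where they are.

Things in the scene. Friction and masses are not known exactly. Their poses are not given: they have to be found in the camera images.
- stand: Stripped microscope foot, fixed: cream tray 240 x 190 mm, a steel shaft leaning over it. Origin on the bench under the tray, z up. Tray floor 14 mm up, spans x -94 to 134, y -89 to 89 mm in this frame; rim 28 mm high. The round shaft (20 mm diameter) leans 35 degrees from vertical to the stand's -x, which points to the robot's right (-y) within 20 degrees: it rises along (-0.574, 0, 0.819).
- seat (a point): Point on the shaft's axis, at stand (-41, 0, 143) mm, axes as the stand: where the clip's origin sits at the start. From 5.4 to 21.4 mm below it along the shaft is a fixed dark collar; its two cheeks, 8 to 19 mm either side and up to 20 mm out from the axis, stop the clip sliding down. Between them the shaft's upper side is open (16 mm wide), so a blade can pass on down.
- shaft_end (a point): Middle of the shaft's free upper end, 20 mm up the shaft from the seat. Axes as the stand.
- tray (a point): Centre of the tray's floor, stand (20, 0, 14) mm.
- clip: Loose steel spring clip on the shaft, 30 g, 10 mm long along the shaft, 30 mm wide, 29 mm tall. Origin on the shaft's axis at mid-length; x points down the shaft, y across it, z out from the shaft's upper side (55 degrees from vertical). Two sprung jaws hang from the ends of its bridge and hook 8 mm below the shaft's middle, pressing about 6 N each. Greased: friction about 0.25.
- bridge (a point): Middle of the underside of the clip's flat 3 mm bridge, clip (0, 0, 13.5) mm, axes as the clip. Under it is a gap of only 3.5 mm to the shaft's top (clip z = 10 mm), 15 mm wide between two feet that rest on the shaft. Lifted some 9 to 12 mm along z, the jaws spread and let go; this takes about 5 to 15 N of push on the wedge. A freed clip may hang on the blade until that is lifted away.
- wedge: Wedge tool, 60 to 130 g, 146 mm long, upright in block_w at the start. Origin on its axis at the underside of its round guard disc (36 mm diameter, 5 mm thick), z up the handle. Square handle 16 x 16 mm, z = 5 to 70 mm; below the disc the blade, 9 mm wide in y, to z = -76 mm. Its flat face, x = -10 mm all the way, goes on the shaft; at the start it looks to the robot's right within 25 degrees.
- wedge_tip (a point): Middle of the blade's tip edge, wedge (-9, 0, -76) mm, axes as the wedge. The blade is 2 mm thick here (x = -10 to -8 mm) and grows evenly to 18 mm (x = -10 to 8 mm) at 50 mm from the tip, then stays so up to the disc.
- block_w: Wooden block 60 x 60 x 90 mm, fixed, holding the wedge. Origin under its centre. A rectangular well from its top, 26 mm (x) by 17 mm (y), 82 mm deep, centred at x = -1 mm; the wedge stands in it with the same axes as the block, the guard disc flat on the top.
- block_w_mouth (a point): Centre of the top of block_w, where the wedge's origin stands (90 mm above the bench).
- punch: Bystander: a punch with a round handle and a ball top (24 mm), standing in an identical second block. The two blocks may stand on either side.
- objective: Bystander: steel microscope objective, 43 mm tall, 26 mm wide.
- eyepiece: Bystander: black eyepiece, 50 mm tall, 34 mm wide.
- oil_bottle: Bystander: small amber bottle, 75 mm tall, 32 mm wide.
- thumb_knob: Bystander: black thumb knob, 26 mm tall, 40 mm wide.
Things that resemble listed ones, but are neither listed nor needed, are in the scene too. Leave any orange or turquoise look-alike of the block_w alone.

How it is judged:
On the way, in this order (a step that is already met when the one before it is completed fails the run):
1. the wedge's tip is under the bridge of the clip and through to its far side, with the clip still on the shaft (x of wedge_tip in the frame of clip between 0.005 and 0.05 m and y of wedge_tip in the frame of clip between -0.0075 and 0.0075 m and z of wedge_tip in the frame of clip between -0.002 and 0.014 m and distance between clip and seat below 0.01 m), for 0.05 s.
2. the clip is off the shaft (distance between clip and seat above 0.03 m), for 0.1 s.
At the end, for the whole second after the job is handed in: The clip is off the shaft and lies at rest inside the rim of the stand's tray (its origin below 60 mm above the bench and over 50 mm from the seat); the wedge stands at rest in its own block, its origin within 9 mm of the mouth's centre, upright within 0.12 rad (x of clip in the frame of stand between -0.1 and 0.14 m and y of clip in the frame of stand between -0.095 and 0.095 m and height (world z) of clip below 0.06 m and distance between clip and seat above 0.05 m and linear speed of each of clip, wedge below 0.03 m/s and distance between wedge and block_w_mouth below 0.009 m and angle between wedge's own z axis and vertical below 0.12 rad); the robot touches nothing.
It fails at once if the fingers press on the clip (over 2 N) (contact force between the fingers and clip above 2 N).
It fails at once if a bystander is moved more than 30 mm (distance of any of objective, eyepiece, oil_bottle, thumb_knob, punch from where it was at the start of the episode above 0.03 m).
It fails at once if the wedge presses on the stand with over 25 N (contact force between wedge and stand above 25 N).
It also fails if it takes over 59 s, if anything falls off the work surface, if the arm or the gripper's body presses on something with over 40 N, if the wrist force passes 120 N, or if a joint passes its speed limit or range.

### The arm

A 6-joint arm with a two-finger parallel gripper is mounted at the origin on the work surface. World frame = base frame: x ahead of the robot, y to its left, z up, the work surface at z = 0. Lengths are in m, angles in rad, forces in N, time in s.
With the tool pointing down it reaches from about 0.25 to 0.85 m from the base axis. Payload 12.5 kg.
Tool frame: the origin (TCP) lies on the centre line of the jaws, within the pads' length; the fingertips stand 14 mm ahead of it and the grasp point (between the pads) lies 5 mm behind it; x points along the fingers, y is the direction in which the jaws open and shut, and the axes are right-handed (so a half turn about x gives the same grasp; the last joint's range is limited). The gripper opens to 93 mm and grips with 3 to 60 N. Pads are 15 mm wide; open, the fingers measure 128 mm over their backs; the gripper's body (75 mm by 188 mm) begins 65 mm behind the grasp point.
Start: joints at [-1.244, 0.351, 1.652, -0, 1.139, -0.085], TCP at [0.22, -0.504, 0.233] pointing down, gripper open.
Joint ranges: [-2.75, 2.75], [-0.79, 2.1], [0.01, 2.65], [-1.57, 4.71], [0.07, 3.14], [-2.87, 2.87]. Speed limits (rad/s): [2.22, 2.22, 2.79, 3.14, 3.14, 3.14].

### API

Orientations are given as a unit quaternion [x, y, z, w].
In Python, from station import robot gives the robot as it stands. The module is installed in compiled form; this text tells all that it offers.
- The arm moves only by the tool step_arm, never from a script. Its argument "increments" is text: rows parted by semicolons, each of 5 numbers parted by spaces: the shift along the tool's x, y, z in cm, then the turn about the tool's x in degrees, then the closure, from -1 (fully open) to 1 (shut), so that 0 is half open. In form: dx dy dz turn jaw; .... A call has 1 to 12 rows; each row shifts and turns the commanded pose from where the row before left it, along the tool's axes as they then stand; what a row does not reach is not made up. A row lasts 1/8 s, in which the tool goes at most 62.5 mm and 10.7 degrees, less where a joint would pass 70% of its speed; a pose out of reach is approached as far as the arm can. A call is refused whole if a number of a shift passes 6.25 or a number of a turn 10.7, either way. A call with a gripper value outside its range is refused whole. The fingers move at their own pace and stop on an object; the grip force is fixed at half the most. Time passes only in rows, so rows that do not move let the fingers close. It gives the time, the measured TCP pose, the force and the opening at its end, in the units of the state.
- robot.get_state(): the state, without advancing time (a new reading comes with each control period).
- robot.snapshot(name): name is "scene" or "top" or "wrist"; returns a dict with "pixels" (400x640x3 uint8, blue, green, red), "fov_y" (degrees; the focal length in pixels is half the picture's height over the tangent of half this angle, whatever the lens; pixels are square), "cx", "cy" (the principal point, pixels), "k1" (the pictures are not rectified: a ray, as slopes to the right and down, at radius r is drawn at 1 + k1 r^2 times it, then the intrinsics apply), "R" (3x3) and "t" (3): a world point X has camera coordinates R X + t; the wrist camera has in their place "tool_from_camera" (4x4, takes a point from camera to tool coordinates, whose origin is the TCP and whose axes are the tool frame's). Camera axes: x right, y down, z forward; pixel columns grow to the right and rows downward; lengths in m; the calibration is good to about 2 mm. A picture is of the moment at which its call begins: read the wrist's pose just before it. There is no depth.
- robot.sign_off(): hands the job in, once; it reports no verdict.
The state is a dict: "clock": time; "qpos": joint angles; "qvel": joint speeds; "effort": joint torques, N m; "ee_pos": TCP position; "orientation": TCP orientation; "contact_force": force on the tool from outside, world axes, zero at the start; "torque": the same for the moment, N m; "finger_gap": finger opening in m.
Only numpy, scipy, OpenCV 4.12 (cv2) and the standard library are available. Lean on these libraries where they do the work, as an engineer would, in place of code of your own. Each camera call takes 0.05 s, during which the arm holds its last target.

## Working session

There is one attempt and no reset: what is moved stays moved. The work goes in short steps, Python scripts to look and compute and a tool call to move; the robot and the scene stay as the last step left them, time stands still between calls to the robot, and variables do not carry over. Pictures are saved under pics/ and viewed, and the job is handed in when it is done.

Besides the shell and the picture viewer there is one more tool, called in YAML: its name, and indented under it one key for each argument. step_arm: Moves the arm, as the interface text tells. Its arguments: {"type":"object","properties":{"increments":{"type":"string"}},"required":["increments"]}

```bash
mkdir -p pics; python3 - <<'E'
from station import robot
import cv2
s=robot.get_state(); print({k:s[k] for k in s})
for n in ["scene","top","wrist"]:
    d=robot.snapshot(n); cv2.imwrite(f"pics/{n}0.png",d["pixels"])
    print(n,{k:d[k] for k in d if k!="pixels"})
E
```

```text
{'clock': 0.0, 'qpos': array([-1.24362315e+00,  3.51197760e-01,  1.65245537e+00, -1.11933207e-05,
        1.13909674e+00, -8.46420732e-02]), 'qvel': array([ 3.93467276e-04,  3.82678206e-05, -8.06998091e-04, -2.09806878e-03,
        1.84205185e-04,  2.33226799e-03]), 'effort': array([-1.27458919e-03, -4.97333157e+01, -2.85261279e+01,  6.97697955e-02,
        2.56909034e-02, -5.54245946e-05]), 'ee_pos': array([ 0.22003969, -0.50369218,  0.2321106 ]), 'orientation': array([-0.69211621, -0.14497931,  0.69222233, -0.14416791]), 'contact_force': array([0.79785241, 0.17334587, 0.65447145]), 'torque': array([0.00759972, 0.03220554, 0.00793281]), 'finger_gap': 0.09304282123519259}
scene {'fov_y': 53.99347319624407, 'cx': 316.74671334524385, 'cy': 201.40519590471308, 'k1': 0.014404679565127892, 'R': array([[ 0.72139554,  0.69232266,  0.01666747],
       [ 0.41449033, -0.41236513, -0.81126615],
       [-0.55478486,  0.59215229, -0.58443942]]), 't': array([-0.39480786, -0.09633935,  1.25070224])}
top {'fov_y': 54.28439365507225, 'cx': 315.43924296285303, 'cy': 202.9372627198761, 'k1': -0.0735230848678181, 'R': array([[ 1.27483917e-02, -9.99917001e-01,  1.86274236e-03],
       [-9.95020543e-01, -1.28700851e-02, -9.88356208e-02],
       [ 9.88513912e-02, -5.93471709e-04, -9.95102030e-01]]), 't': array([0.03977858, 0.53362779, 1.01159709])}
wrist {'fov_y': 67.35617971751529, 'cx': 325.39305432847044, 'cy': 202.16681386013548, 'k1': -0.03974558861927993, 'tool_from_camera': array([[ 4.01325732e-04, -2.67961845e-01,  9.63429441e-01,
        -1.51080611e-01],
       [ 9.99999812e-01,  5.53167029e-04, -2.62705278e-04,
        -3.72371062e-04],
       [-4.62542410e-04,  9.63429366e-01,  2.67962017e-01,
        -7.46541548e-02],
       [ 0.00000000e+00,  0.00000000e+00,  0.00000000e+00,
         1.00000000e+00]])}
```

View pics/scene0.png

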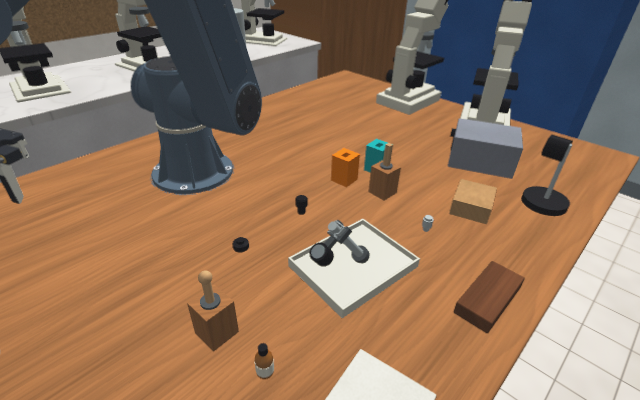

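View pics/top0.png

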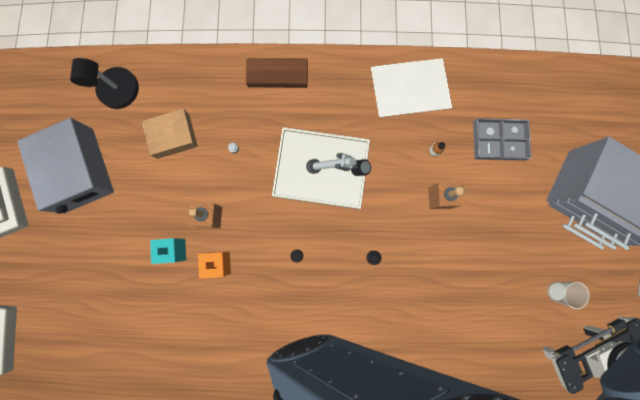

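View pics/wrist0.png

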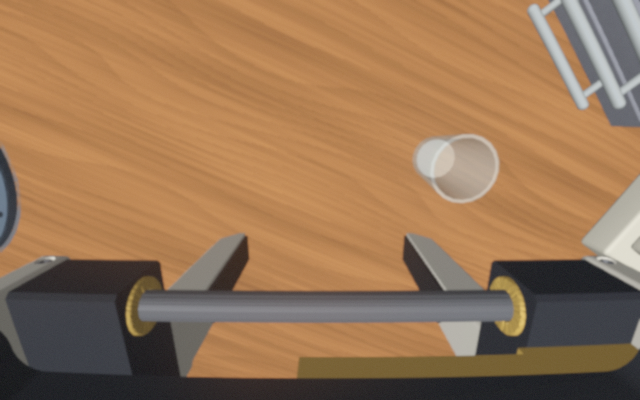

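The wedge (square handle) is the left block: top (203,213), scene (388,165). The ball-topped punch is at top (450,195). The stand with shaft is near top (325,165). Next I'll zoom in and set up helpers.

```bash
cat > h.py <<'E'
import numpy as np, cv2
from scipy.spatial.transform import Rotation as Ro
from station import robot
def cam(d,state=None):
    f=200/np.tan(np.radians(d["fov_y"]/2))
    if "R" in d: R=np.array(d["R"]);t=np.array(d["t"]); c=-R.T@t; Rwc=R.T
    else:
        T=np.array(d["tool_from_camera"]); Rt=Ro.from_quat(state["orientation"]).as_matrix()
        Rwc=Rt@T[:3,:3]; c=Rt@T[:3,3]+np.array(state["ee_pos"])
    return f,d["cx"],d["cy"],d["k1"],Rwc,c
def ray(C,u,v):
    f,cx,cy,k,Rwc,c=C
    xd=np.array([(u-cx)/f,(v-cy)/f]); x=xd.copy()
    for _ in range(30): x=xd/(1+k*(x@x))
    r=Rwc@np.array([x[0],x[1],1.]); return c,r/np.linalg.norm(r)
def onz(C,u,v,z):
    c,r=ray(C,u,v); return c+r*(z-c[2])/r[2]
def tri(rs):
    A=np.zeros((3,3));b=np.zeros(3)
    for c,r in rs:
        P=np.eye(3)-np.outer(r,r);A+=P;b+=P@c
    X=np.linalg.solve(A,b); return X,[np.linalg.norm((np.eye(3)-np.outer(r,r))@(X-c)) for c,r in rs]
def proj(C,X):
    f,cx,cy,k,Rwc,c=C
    p=Rwc.T@(np.array(X)-c); x=p[:2]/p[2]; x=x*(1+k*(x@x)); return x[0]*f+cx,x[1]*f+cy
def zoom(img,u0,v0,w,h,s,name):
    cv2.imwrite(f"pics/{name}.png",cv2.resize(img[v0:v0+h,u0:u0+w],None,fx=s,fy=s,interpolation=cv2.INTER_CUBIC))
E
python3 - <<'E'
from h import *
a=cv2.imread("pics/top0.png");b=cv2.imread("pics/scene0.png")
za=a[120:230,180:380]; zb=b[130:330,280:440]
zoom(a,180,120,200,120,4,"ztop0"); zoom(b,280,130,160,140,4,"zsc0")
E
```

```text
(no output)
```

View pics/ztop0.png

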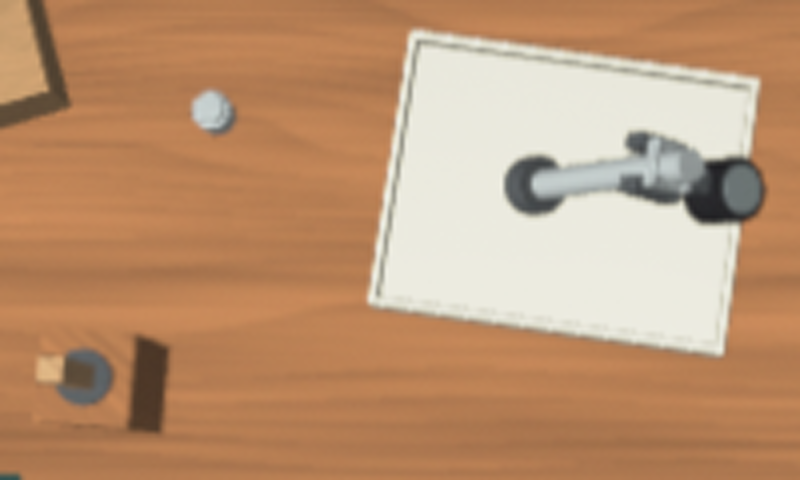

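View pics/zsc0.png

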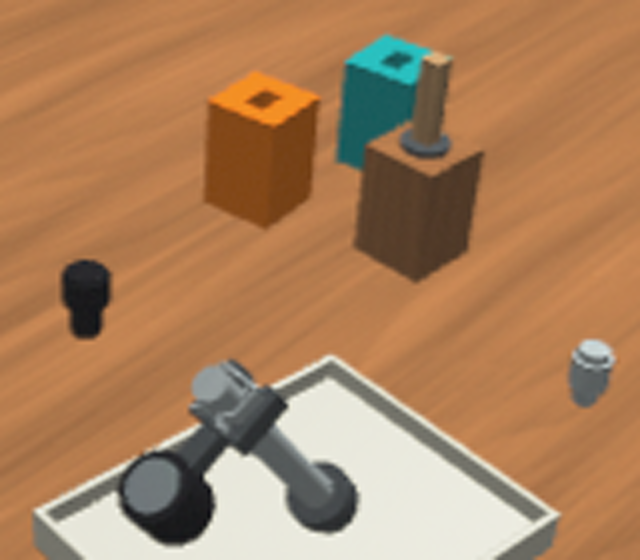

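```bash
python3 - <<'E'
from h import *
dt=robot.snapshot("top");ds=robot.snapshot("scene")
T=cam(dt);S=cam(ds)
print("handle tri",tri([ray(T,192.5,212.3),ray(S,389.3,144.5)]))
print("handle plane",onz(T,192.5,212.3,.16),onz(S,389.3,144.5,.16))
print("disc",onz(T,201,214.3,.095),onz(S,280+425/4,130+143/4,.095))
cs=[(283,128),(369.75,139.5),(360.5,208.5),(272.75,195.75)]
P=np.array([onz(T,u,v,.028) for u,v in cs]);print(P)
print([np.linalg.norm(P[i]-P[(i+1)%4]) for i in range(4)])
m=P.mean(0); ex=(P[0]+P[3]-P[1]-P[2])[:2];ex/=np.linalg.norm(ex); print(m,ex,np.degrees(np.arctan2(ex[1],ex[0])))
# stand rim centre: x=+20? floor centre 20,0
o=m[:2]-.02*ex; ey=np.array([-ex[1],ex[0]])
def st(x,y,z): return np.r_[o+x*ex+y*ey,z]
seat=st(-.041,0,.143); end=st(-.041-.574*.02,0,.143+.819*.02)
print("origin",o,"seat",seat,"end",end)
print("proj seat/end",proj(T,seat),proj(T,end),proj(S,seat),proj(S,end))
E
```

```text
handle tri (array([0.49611251, 0.33489875, 0.15718565]), [np.float64(0.0022147430986153406), np.float64(0.0022147430986152895)])
handle plane [0.4942093  0.33247844 0.16      ] [0.50013101 0.33244226 0.16      ]
disc [0.49412323 0.33140886 0.095     ] [0.50211526 0.32880685 0.095     ]
[[ 0.7363458   0.13735903  0.028     ]
 [ 0.70757815 -0.09835078  0.028     ]
 [ 0.51961563 -0.07323279  0.028     ]
 [ 0.55067782  0.16055806  0.028     ]]
[np.float64(0.2374588172685876), np.float64(0.1896333897077295), np.float64(0.23584533928895152), np.float64(0.18711171206860178)]
[0.62855435 0.03158338 0.028     ] [0.12641063 0.991978  ] 82.73777477108786
origin [0.62602614 0.01174382] seat [ 0.6208433  -0.02892728  0.143     ] end [ 0.61939211 -0.04031519  0.15938   ]
proj seat/end (np.float64(347.6253886031659), np.float64(161.95961999056584)) (np.float64(353.0537155295847), np.float64(161.2197519347152)) (np.float64(334.01081179722974), np.float64(229.14290627544196)) (np.float64(330.0467731623885), np.float64(225.11777000632296))
```

```bash
cat >> h.py <<'E'
def pose(s=None):
    s=s or robot.get_state(); R=Ro.from_quat(s["orientation"]).as_matrix()
    return np.array(s["ee_pos"]),R
def to(target,yawvec=None):
    """tool-frame shift in cm to world target; turn deg about tool x so tool y -> +-yawvec"""
    p,R=pose(); d=R.T@(np.array(target)-p)*100
    print("p",p.round(4),"shift cm",d.round(2))
    if yawvec is not None:
        a=np.array([*yawvec,0.])@R; th=np.degrees(np.arctan2(a[2],a[1])); print("turn",round(th,2),"or",round((th+360)%360-180,2))
E
python3 - <<'E'
from h import *
s=robot.get_state();p,R=pose(s);print(R.round(3))
to([.45,.33,.33],[1,0])
E
```

```text
[[-0.     0.4   -0.916]
 [ 0.    -0.916 -0.4  ]
 [-1.    -0.001 -0.   ]]
p [ 0.2201 -0.5039  0.2324] shift cm [ -9.72 -67.22 -54.44]
turn -66.4 or 113.6
```

step_arm:
  increments: "-1.4 0 0 -9.5 -1; -1.4 0 0 -9.5 -1; -1.4 0 0 -9.5 -1; -1.4 0 0 -9.5 -1; -1.4 0 0 -9.5 -1; -1.4 0 0 -9.5 -1; -1.4 0 0 -9.4 -1"

```text
clock: 1.12
ee_pos: [0.2201, -0.5039, 0.331]
orientation: [0.499, 0.501, -0.499, 0.501]
contact_force: [-0.4, -0.5, 0.1]
finger_gap: 0.0934
```

step_arm:
  increments: "0 1.6 -5.2 0 -1; 0 1.6 -5.2 0 -1; 0 1.6 -5.2 0 -1; 0 1.6 -5.2 0 -1; 0 1.6 -5.2 0 -1; 0 1.6 -5.2 0 -1; 0 1.6 -5.2 0 -1; 0 1.6 -5.2 0 -1; 0 1.6 -5.2 0 -1; 0 1.6 -5.2 0 -1; 0 1.6 -5.2 0 -1; 0 1.6 -5.2 0 -1"

```text
clock: 2.62
ee_pos: [0.4124, 0.1219, 0.3308]
orientation: [0.5, 0.5, -0.5, 0.5]
contact_force: [0.3, 0.1, 0.1]
finger_gap: 0.0931
```

```bash
python3 - <<'E'
from h import *
to([.495,.331,.33],[1,0])
s=robot.get_state(); print(s["clock"],s["qpos"])
E
```

```text
p [0.4124 0.1219 0.3308] shift cm [  0.08   8.27 -20.91]
turn 0.01 or -179.99
2.625 [ 1.79202705e-01  2.99853828e-02  1.79979134e+00 -1.30639970e-04
  1.31134235e+00  1.78985186e-01]
```

step_arm:
  increments: "0 5.2 2.3 0 -1; 0 5.2 2.3 0 -1; 0 5.2 2.3 0 -1; 0 5.2 2.3 0 -1; 0 0 0 0 -1"

```text
clock: 3.25
ee_pos: [0.6221, 0.0264, 0.3286]
orientation: [-0.5, -0.5, 0.501, -0.499]
contact_force: [0.4, 0.1, -0.3]
finger_gap: 0.0927
```

```bash
python3 - <<'E'
from h import *
import pickle
s=robot.get_state();d=robot.snapshot("wrist");pickle.dump((s,d),open("w1.pkl","wb"))
cv2.imwrite("pics/w1.png",d["pixels"]); print(s["ee_pos"])
C=cam(d,s)
print(proj(C,[.6208,-.0289,.143]),proj(C,[.6194,-.0403,.1594]))
E
```

```text
[0.6220845  0.02635281 0.32858718]
(np.float64(324.66473446851467), np.float64(231.59662500300692)) (np.float64(323.39714868107507), np.float64(245.97164101537783))
```

View pics/w1.png

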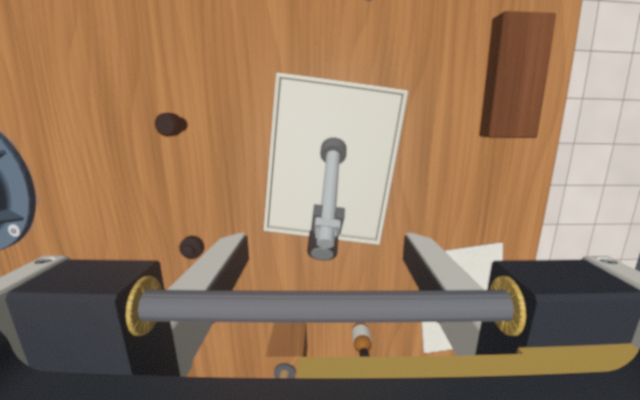

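step_arm:
  increments: "4 0 -3 0 -1; 4 0 -3 0 -1; 0 0 0 0 -1; 0 0 0 0 -1"

```text
clock: 3.8
ee_pos: [0.6203, 0.0878, 0.2524]
orientation: [0.5, 0.5, -0.499, 0.501]
contact_force: [-0.6, 0.2, 0.3]
finger_gap: 0.0933
```

```bash
python3 - <<'E'
from h import *
import pickle
s=robot.get_state();d=robot.snapshot("wrist");pickle.dump((s,d),open("w2.pkl","wb"))
print(s["ee_pos"])
zoom(d["pixels"],220,50,200,200,3,"w2z")
C=cam(d,s)
print(proj(C,[.6208,-.0289,.143]),proj(C,[.6194,-.0403,.1594]))
E
```

```text
[0.62031578 0.08779345 0.25242066]
(np.float64(325.38889716086345), np.float64(315.54430870180545)) (np.float64(323.95652904797515), np.float64(336.07742382740645))
```

View pics/w2z.png

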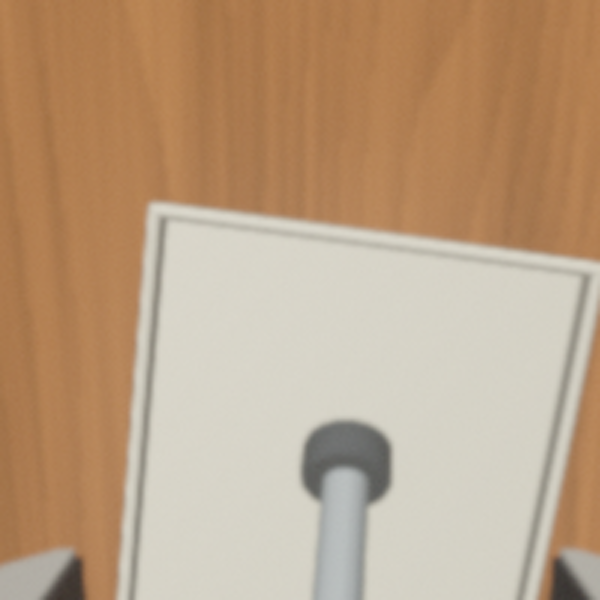

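step_arm:
  increments: "0 0 5.4 0 -1; 0 0 5.4 0 -1; 0 0 0 0 -1; 0 0 0 0 -1"

```text
clock: 4.35
ee_pos: [0.6204, -0.0204, 0.2518]
orientation: [0.501, 0.499, -0.5, 0.5]
contact_force: [0.4, 0.6, 0.6]
finger_gap: 0.0931
```

```bash
python3 - <<'E'
from h import *
import pickle
s=robot.get_state();d=robot.snapshot("wrist");pickle.dump((s,d),open("w3.pkl","wb"))
print(s["ee_pos"],Ro.from_quat(s["orientation"]).as_matrix().round(4))
zoom(d["pixels"],220,50,200,200,3,"w3z")
C=cam(d,s)
print(proj(C,[.6208,-.0289,.143]),proj(C,[.6194,-.0403,.1594]))
E
```

```text
[ 0.62041245 -0.02039587  0.25183934] [[ 0.0017  1.     -0.0012]
 [ 0.     -0.0012 -1.    ]
 [-1.      0.0017 -0.    ]]
(np.float64(325.4462393688761), np.float64(213.9552934157432)) (np.float64(323.8580977269331), np.float64(232.26756464662333))
```

View pics/w3z.png

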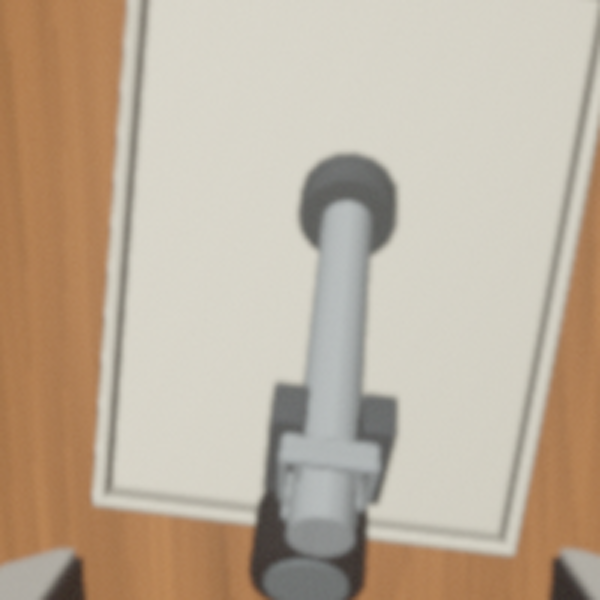

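```bash
python3 - <<'E'
from h import *
import pickle
s,d=pickle.load(open("w1.pkl","rb")); zoom(d["pixels"],260,60,160,200,4,"w1z")
s,d=pickle.load(open("w3.pkl","rb")); zoom(d["pixels"],280,165,100,90,8,"w3zz")
E
```

```text
(no output)
```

View pics/w1z.png

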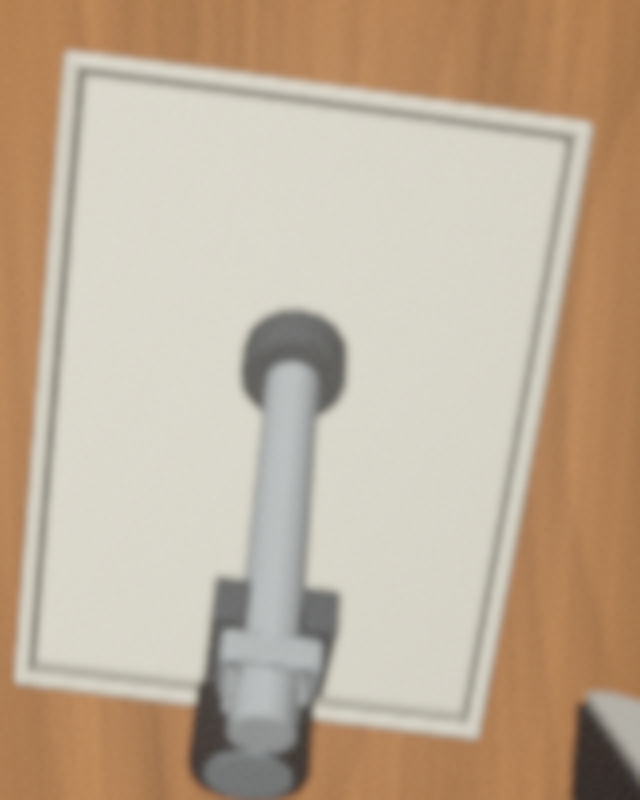

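View pics/w3zz.png

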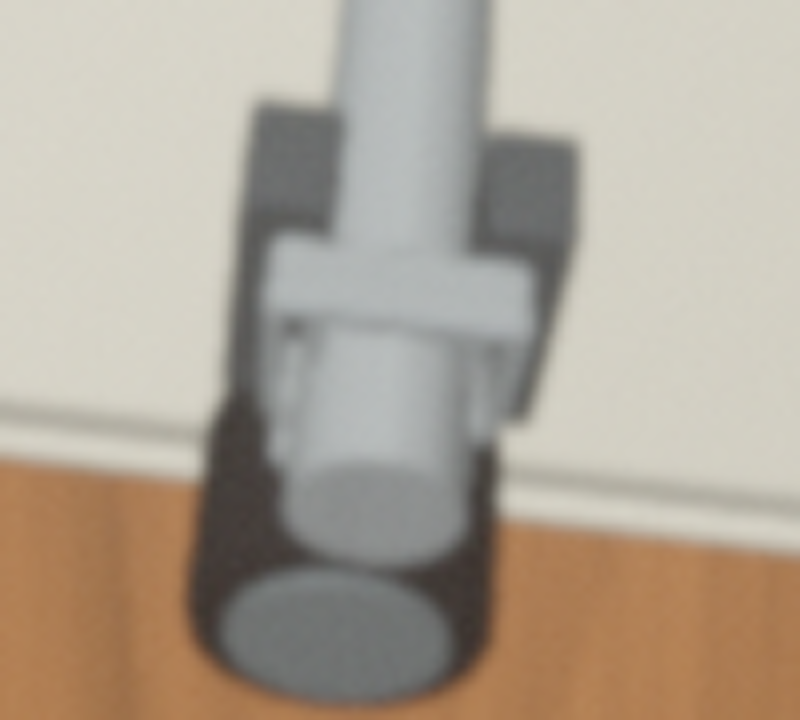

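```bash
python3 - <<'E'
from h import *
import pickle
s,d=pickle.load(open("w1.pkl","rb"));C1=cam(d,s)
s,d=pickle.load(open("w3.pkl","rb"));C3=cam(d,s)
T=cam(robot.snapshot("top"));S=cam(robot.snapshot("scene"))
print("end tri w1,w3",tri([ray(C1,325.2,243.7),ray(C3,327,229.1)]))
print("w1,w3 at z.1594",onz(C1,325.2,243.7,.1594),onz(C3,327,229.1,.1594))
print("top",onz(T,180+685/4,120+172/4,.1594),"scene",onz(S,280+212/4,130+386/4,.1594))
cs=[(66,50),(593,123),(478,740),(15,685)]
P=np.array([onz(C1,260+u/4,60+v/4,.028) for u,v in cs]);print(P)
print([np.linalg.norm(P[i]-P[(i+1)%4]) for i in range(4)])
m=P.mean(0); ex=(P[0]+P[1]-P[2]-P[3])[:2];ex/=np.linalg.norm(ex); print(m,ex,np.degrees(np.arctan2(ex[1],ex[0])))
for nm,mm,e in (("w1",m[:2],ex),):
    print("end",mm-.02*e-(.041+.01147)*e)
E
```

```text
end tri w1,w3 (array([ 0.62180023, -0.035866  ,  0.16324969]), [np.float64(0.0003017581754620745), np.float64(0.0003017581754617983)])
w1,w3 at z.1594 [ 0.62148747 -0.03746409  0.1594    ] [ 0.62211994 -0.03738029  0.1594    ]
top [ 0.61507714 -0.03608374  0.1594    ] scene [ 0.62653863 -0.03938379  0.1594    ]
[[ 0.55286943  0.1650095   0.028     ]
 [ 0.73972336  0.14054501  0.028     ]
 [ 0.70932301 -0.0966935   0.028     ]
 [ 0.52203751 -0.07274045  0.028     ]]
[np.float64(0.18844867173398896), np.float64(0.23917836816827515), np.float64(0.18881103538152555), np.float64(0.23974079559036462)]
[0.63098833 0.03403014 0.028     ] [0.12785516 0.99179285] 82.65433228463489
end [ 0.62172266 -0.03784508]
```

step_arm:
  increments: "-3.9 0 -2 0 -1; -3.9 -0.5 -5 0 -1; 0 -2.5 -5.5 0 -1; 0 -2.5 -5.5 0 -1; 0 -2.5 -5.5 0 -1; 0 -2.5 -5.5 0 -1; 0 -2 -6.2 0 -1; 0 0 0 0 -1; 0 0 0 0 -1"

```text
clock: 5.62
ee_pos: [0.4959, 0.3288, 0.328]
orientation: [0.5, 0.5, -0.5, 0.5]
contact_force: [-0.2, 0.1, 0.1]
finger_gap: 0.093
```

```bash
python3 - <<'E'
from h import *
import pickle
s=robot.get_state();d=robot.snapshot("wrist");pickle.dump((s,d),open("w4.pkl","wb"))
print(s["ee_pos"])
cv2.imwrite("pics/w4.png",d["pixels"]); zoom(d["pixels"],240,120,160,130,5,"w4z")
C=cam(d,s)
print(proj(C,[.498,.332,.16]))
E
```

```text
[0.4958858  0.32878803 0.32799552]
(np.float64(327.2307655898718), np.float64(187.0722110126239))
```

View pics/w4z.png

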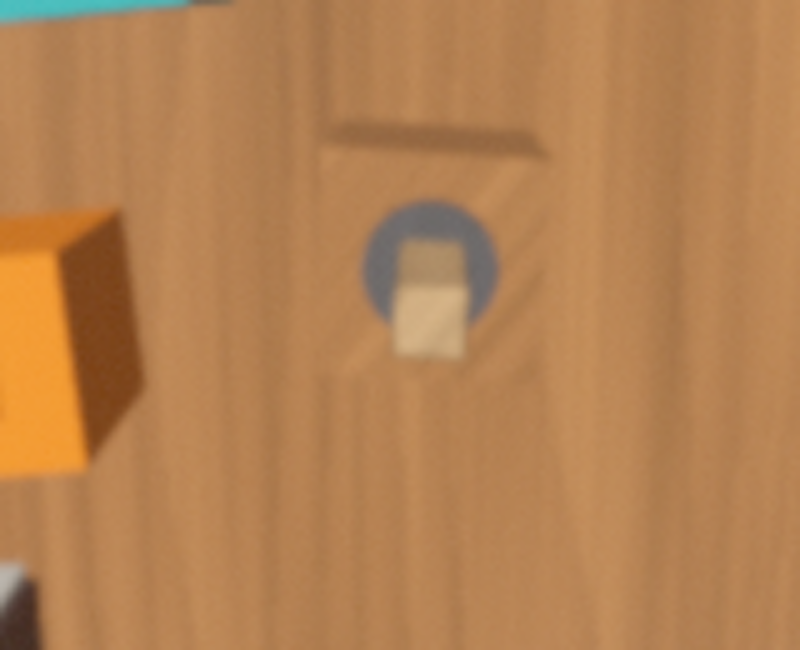

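```bash
python3 - <<'E'
from h import *
import pickle
s,d=pickle.load(open("w4.pkl","rb"));C=cam(d,s)
def q(pts,z):
    P=np.array([onz(C,240+u/5,120+v/5,z) for u,v in pts]); 
    print(P.round(4)[:,:2],"c",P.mean(0).round(4),[round(np.linalg.norm(P[i]-P[(i+1)%4]),4) for i in range(4)])
    for i in range(4):
        e=P[(i+1)%4]-P[i]; print(round(np.degrees(np.arctan2(e[1],e[0])),1),end=" ")
    print()
q([(397,283),(470,289),(466,360),(393,354)],.16)
print("disc",onz(C,240+430/5,120+268/5,.095))
q([(325,150),(547,160),(537,380),(318,372)],.09)
E
```

```text
[[0.4895 0.3435]
 [0.5053 0.3423]
 [0.5045 0.3265]
 [0.4886 0.3278]] c [0.497 0.335 0.16 ] [np.float64(0.0158), np.float64(0.0158), np.float64(0.016), np.float64(0.0158)]
-4.7 -92.6 175.3 86.6 
disc [0.49672695 0.33528295 0.095     ]
[[0.4697 0.365 ]
 [0.5268 0.3626]
 [0.5254 0.3041]
 [0.4669 0.3062]] c [0.4972 0.3345 0.09  ] [np.float64(0.0572), np.float64(0.0585), np.float64(0.0586), np.float64(0.0589)]
-2.5 -91.3 178.0 87.3
```

step_arm:
  increments: "4 0.1 -0.6 3.5 -1; 5 0 0 0 -1; 5 0 0 0 -1; 4 0 0 0 -1; 1.8 0 0 0 -1; 0 0 0 0 -1; 0 0 0 0 -1"

```text
clock: 6.55
ee_pos: [0.4981, 0.3348, 0.1317]
orientation: [0.516, 0.484, -0.514, 0.485]
contact_force: [0.4, 0.4, -0.0]
finger_gap: 0.0931
```

```bash
python3 - <<'E'
from h import *
s=robot.get_state();d=robot.snapshot("wrist");print(s["ee_pos"],s["contact_force"])
cv2.imwrite("pics/w5.png",d["pixels"])
to([.497,.335,.130],[np.cos(np.radians(3.5)),-np.sin(np.radians(3.5))])
E
```

```text
[0.49809435 0.33480142 0.13167576] [ 0.3635052   0.39461414 -0.03268033]
p [0.498  0.3349 0.1317] shift cm [ 0.17 -0.1  -0.  ]
turn -0.02 or 179.98
```

View pics/w5.png

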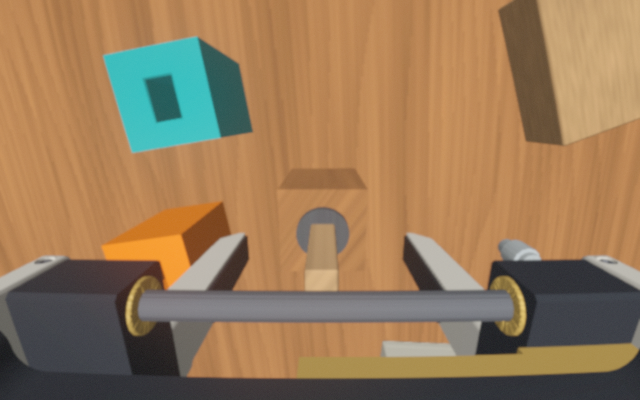

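Handle (321,270) is centred between the fingers. Closing.

step_arm:
  increments: "0.1 -0.1 0 0 0; 0 0 0 0 0.6; 0 0 0 0 1; 0 0 0 0 1; 0 0 0 0 1; 0 0 0 0 1; 0 0 0 0 1; 0 0 0 0 1"

```text
clock: 7.6
ee_pos: [0.4962, 0.3347, 0.129]
orientation: [0.515, 0.484, -0.515, 0.484]
contact_force: [-0.2, -0.4, 0.1]
finger_gap: 0.0177
```

step_arm:
  increments: "0 0 0 0 1; 0 0 0 0 1; -1 0 0 0 1; -3 0 0 0 1; -4 0 0 0 1; -4 0 0 0 1; -4 0 0 0 1; -2 0 0 0 1; 0 0 0 0 1; 0 0 0 0 1"

```text
clock: 8.85
ee_pos: [0.4958, 0.3344, 0.308]
orientation: [-0.515, -0.485, 0.516, -0.484]
contact_force: [1.1, -0.4, -1.2]
finger_gap: 0.0158
```

```bash
python3 - <<'E'
from h import *
s=robot.get_state();print(s["ee_pos"],s["contact_force"],s["finger_gap"])
d=robot.snapshot("wrist");cv2.imwrite("pics/w6.png",d["pixels"])
d=robot.snapshot("scene");zoom(d["pixels"],340,60,120,130,5,"s6")
E
```

```text
[0.49576597 0.33443496 0.30797182] [ 1.08353956 -0.37552868 -1.20393295] 0.01582315962438499
```

View pics/w6.png

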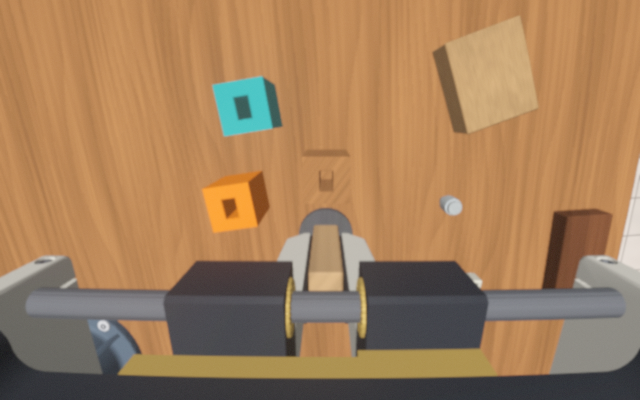

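View pics/s6.png

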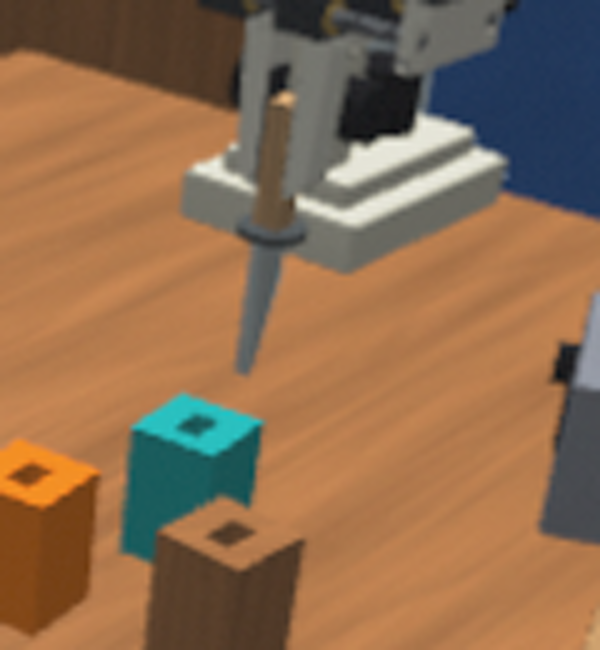

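step_arm:
  increments: "4 0 0 0 1; 4 0 0 0 1; 3 0 0 0 1; 2.3 0 0 0 1; 0 0 0 0 1; 0 0 0 0 1"

```text
clock: 9.7
ee_pos: [0.4964, 0.3348, 0.1766]
orientation: [0.515, 0.484, -0.515, 0.485]
contact_force: [0.0, 0.2, -1.2]
finger_gap: 0.0158
```

```bash
python3 - <<'E'
from h import *
s=robot.get_state();print(s["ee_pos"],s["contact_force"],s["finger_gap"])
d=robot.snapshot("scene");zoom(d["pixels"],340,60,120,130,5,"s7")
E
```

```text
[0.49641186 0.33479254 0.17661504] [ 4.17618587e-04  2.46600670e-01 -1.21593450e+00] 0.015823005099508576
```

View pics/s7.png

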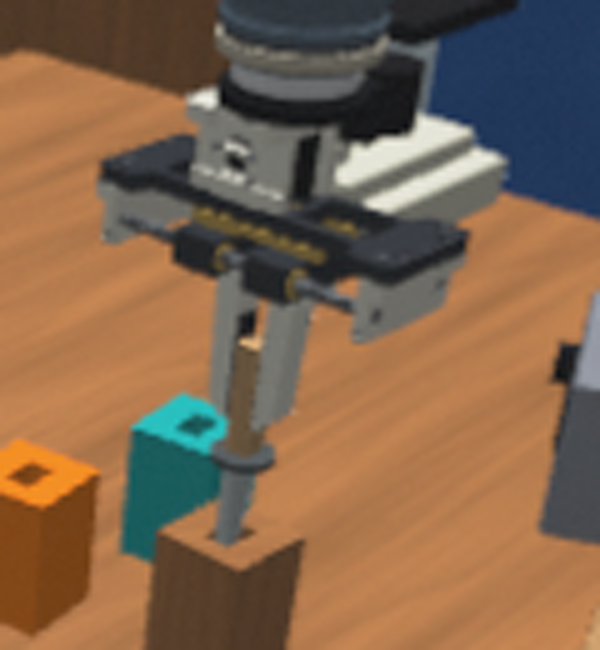

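step_arm:
  increments: "0 0 0.66 0 1; 0 0 0.66 0 1; 0 0 0.66 0 1; 0.08 0 0.52 0 1; 0.08 0 0.52 0 1; 0.08 0 0.52 0 1; 0 0 0 0 1"

```text
clock: 10.62
ee_pos: [0.494, 0.2988, 0.1735]
orientation: [-0.515, -0.484, 0.515, -0.484]
contact_force: [0.3, 1.9, 1.1]
finger_gap: 0.0157
```

```bash
python3 - <<'E'
from h import *
s=robot.get_state();print(s["ee_pos"],s["contact_force"],s["finger_gap"])
d=robot.snapshot("scene");zoom(d["pixels"],340,60,120,130,5,"s8")
E
```

```text
[0.49397339 0.298845   0.17351243] [0.32720944 1.94423843 1.06173877] 0.015675945621618198
```

View pics/s8.png

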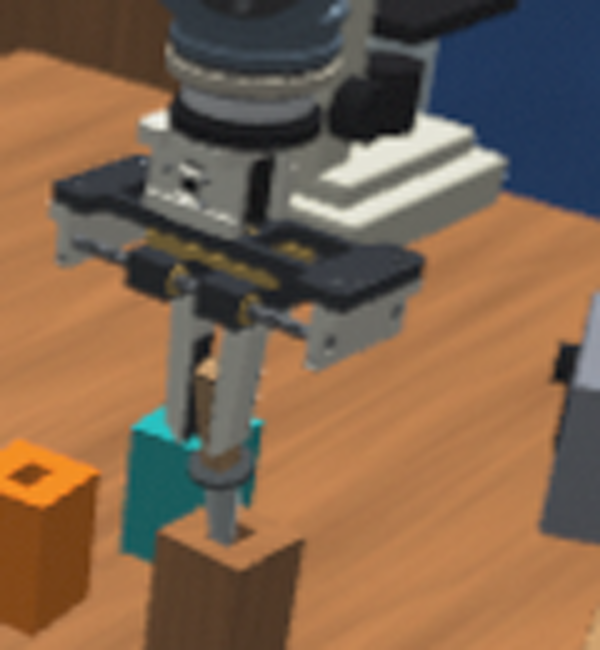

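Wedge pivots in the grip with about 2 N. Continuing to about 36°.

step_arm:
  increments: "0.17 0 0.5 0 1; 0.17 0 0.5 0 1; 0.17 0 0.49 0 1; 0.18 0 0.36 0 1; 0.18 0 0.35 0 1; 0.07 0 0.14 0 1; 0 0 0 0 1; 0 0 0 0 1"

```text
clock: 11.68
ee_pos: [0.4925, 0.2759, 0.1641]
orientation: [-0.515, -0.484, 0.515, -0.485]
contact_force: [0.3, 2.2, 1.3]
finger_gap: 0.0161
```

```bash
python3 - <<'E'
from h import *
s=robot.get_state();print(s["ee_pos"],s["contact_force"],s["finger_gap"])
d=robot.snapshot("scene");zoom(d["pixels"],340,60,120,130,5,"s9")
d=robot.snapshot("wrist");cv2.imwrite("pics/w9.png",d["pixels"])
E
```

```text
[0.49248985 0.27589403 0.16408948] [0.2763084  2.19021137 1.25879321] 0.01606489113068703
```

View pics/s9.png

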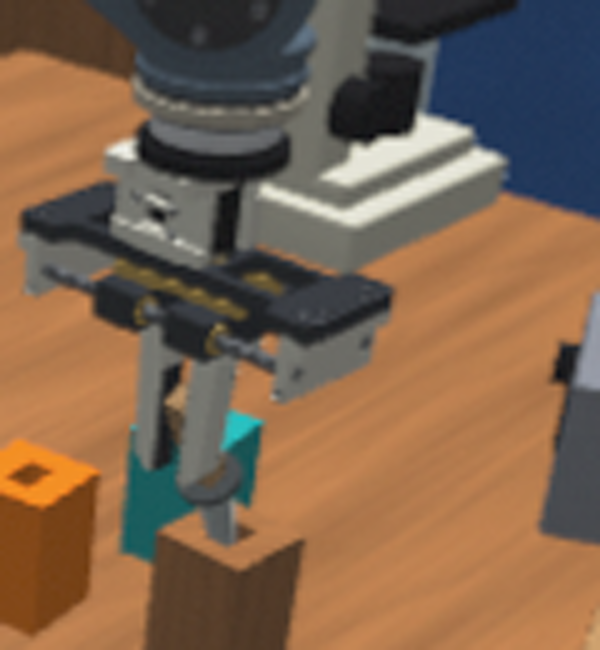

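View pics/w9.png

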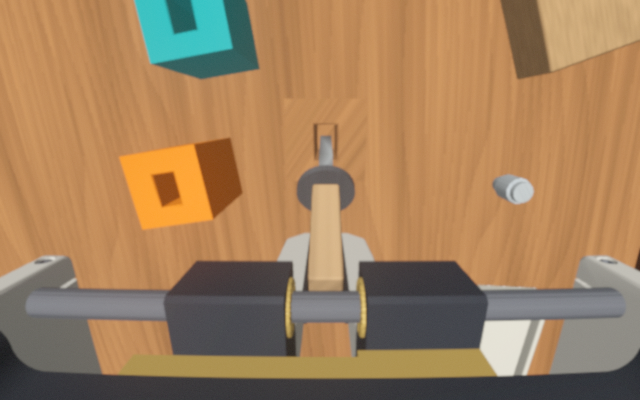

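step_arm:
  increments: "-1.64 0 1.15 0 1; -1.64 0 1.15 0 1; -1.64 0 1.15 0 1; -3 0 0 0 1; -4 0 0 0 1; -3 0 0 0 1; 0 0 0 0 1; 0 0 0 0 1"

```text
clock: 12.78
ee_pos: [0.49, 0.2409, 0.3125]
orientation: [-0.515, -0.485, 0.516, -0.484]
contact_force: [-0.7, 0.0, -0.7]
finger_gap: 0.0161
```

```bash
python3 - <<'E'
from h import *
import pickle
s=robot.get_state();print(s["ee_pos"],s["contact_force"],s["finger_gap"])
d=robot.snapshot("wrist");pickle.dump((s,d),open("w10.pkl","wb"));zoom(d["pixels"],260,80,130,200,4,"w10")
C=cam(d,s);p,R=pose(s)
for th in (32,34,35,36,38):
    t=np.radians(th);D=np.array([-np.cos(t),0,np.sin(t)]);N=np.array([-np.sin(t),0,-np.cos(t)]);pv=np.array([-.005,0,0])
    f=lambda x,z:proj(C,p+R@(pv+(z-.044)*D+x*N))
    print(th,[np.round(v,1) for v in (f(-.009,-.076),f(0,.005),f(0,.07))])
E
```

```text
[0.48996479 0.24089271 0.31245566] [-0.66952315  0.0016686  -0.67519508] 0.016133406004709312
32 [array([325.3, 142.5]), array([325.1, 208.9]), array([324.9, 310.8])]
34 [array([325.3, 138.1]), array([325.1, 207.5]), array([324.9, 311.6])]
35 [array([325.3, 136. ]), array([325.1, 206.8]), array([324.9, 311.9])]
36 [array([325.3, 133.8]), array([325.1, 206.1]), array([324.9, 312.2])]
38 [array([325.3, 129.4]), array([325.1, 204.8]), array([324.9, 312.8])]
```

View pics/w10.png

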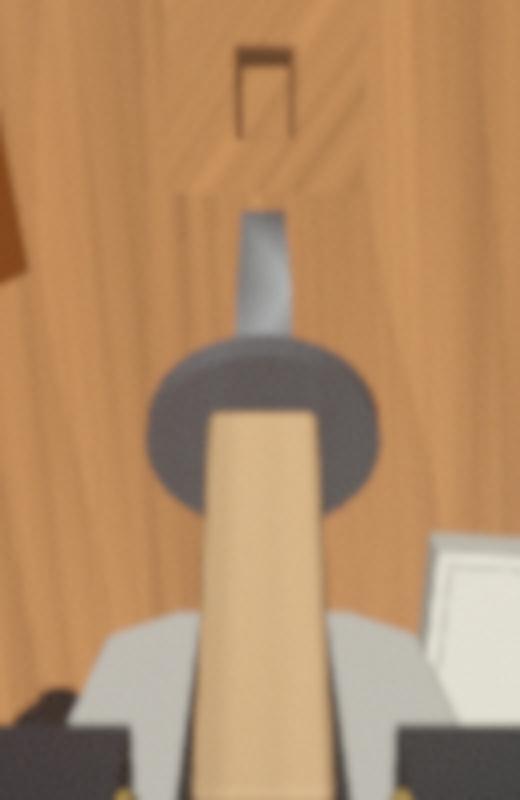

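```bash
python3 - <<'E'
from h import *
import pickle
from scipy.optimize import least_squares
s,d=pickle.load(open("w10.pkl","rb"));C=cam(d,s);p,R=pose(s)
obs=[(-.009,-.076,132.7),(.008,.005,182.7),(.018,.0025,164.2)]
def model(q):
    t=q[0];D=np.array([-np.cos(t),0,np.sin(t)]);N=np.array([-np.sin(t),0,-np.cos(t)]);pv=np.array([-.005,0,0])
    return [proj(C,p+R@(pv+(z-q[1])*D+(x-q[2])*N))[1] for x,z,_ in obs]
print(model([np.radians(36),.044,0]))
for fix in (0,1):
    g=lambda q:np.array(model([q[0],q[1],q[2] if fix else 0]))-[o[2] for o in obs]
    r=least_squares(g,[.6,.044,0.],x_scale=[.1,.01,.01]);print(np.degrees(r.x[0]),r.x[1:],r.fun)
E
```

```text
[np.float64(133.77380079926758), np.float64(197.86296459417545), np.float64(183.47141768826265)]
30.92077319281165 [0.06204349 0.        ] [ 0.01244394 -2.00342365  2.04170911]
27.345244083906397 [ 0.03124626 -0.0264324 ] [ 0.00000000e+00  0.00000000e+00 -2.84217094e-14]
```

```bash
python3 - <<'E'
from h import *
import pickle
d=robot.snapshot("scene");pickle.dump(d,open("s10.pkl","wb"));zoom(d["pixels"],310,60,100,100,6,"s10")
C=cam(d);print(C[5])
dt=robot.snapshot("top");pickle.dump(dt,open("t10.pkl","wb"));zoom(dt["pixels"],190,190,120,80,6,"t10");print(cam(dt)[5])
s,d=pickle.load(open("w10.pkl","rb"));zoom(d["pixels"],290,120,75,90,8,"w10b")
E
```

```text
[ 1.01861502 -0.50699875  0.65938328]
[0.43046572 0.04724347 1.05930965]
```

View pics/s10.png

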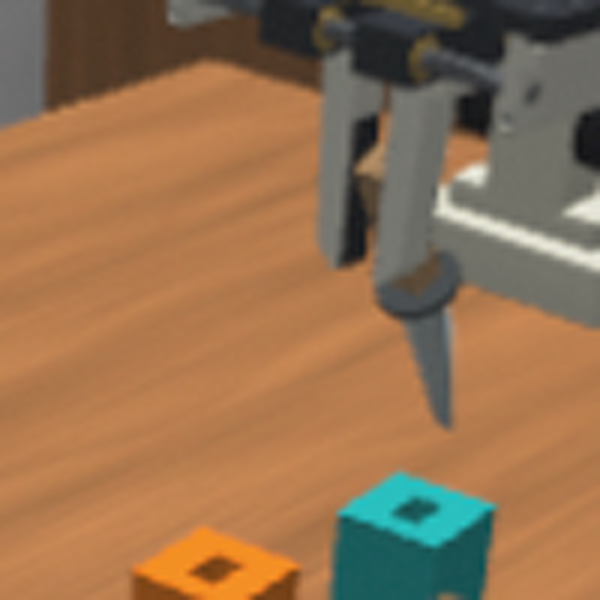

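View pics/w10b.png

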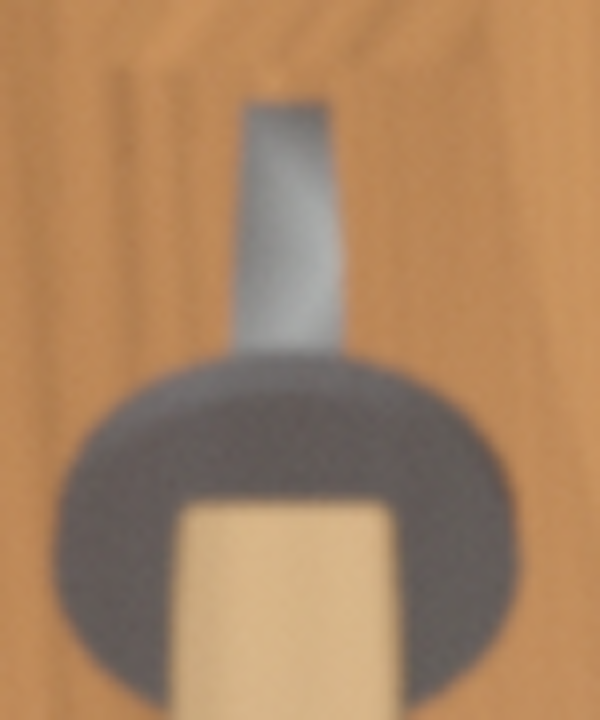

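View pics/t10.png

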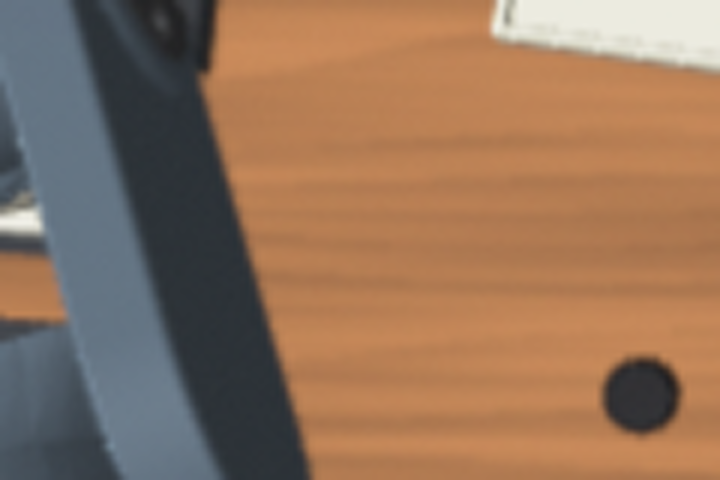

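```bash
cat > fit.py <<'E'
from h import *
import pickle
from scipy.optimize import least_squares
def fit(s,Cs,obs,free,q0=(.6,.044,0.,0.)):
    # obs: (cam idx, wedge xyz, u or None, v or None); q=[theta, zpivot, xoff, roll-ish y]
    p,R=pose(s)
    def W(q,X):
        t=q[0];D=np.array([-np.cos(t),0,np.sin(t)]);N=np.array([-np.sin(t),0,-np.cos(t)])
        Y=np.cross(D,N)
        return p+R@(np.array([-.005,0,0])+(X[2]-q[1])*D+(X[0]-q[2])*N+(X[1]+q[3])*Y)
    def g(f):
        q=np.array(q0,float);q[free]=f;r=[]
        for i,X,u,v in obs:
            a=proj(Cs[i],W(q,X))
            if u is not None:r.append(a[0]-u)
            if v is not None:r.append(a[1]-v)
        return np.array(r)
    r=least_squares(g,np.array(q0)[free],x_scale=np.array([.1,.01,.01,.01])[free])
    q=np.array(q0,float);q[free]=r.x
    print("theta",np.degrees(q[0]).round(2),q[1:].round(4),"res",r.fun.round(1)); return q,W
E
python3 - <<'E'
from fit import *
s,d=pickle.load(open("w10.pkl","rb"));ds=pickle.load(open("s10.pkl","rb"))
Cs=[cam(d,s),cam(ds)]
w=[(0,(-.009,0,-.076),None,132.7),(0,(.018,0,0),None,164.4),(0,(.018,0,.005),None,169.4),(0,(.008,0,.005),None,182.9)]
sc=[(1,(-.009,0,-.076),310+447/6,60+427/6),(1,(0,0,0),310+417/6,60+287/6)]
for nm,o in (("w",w),("s",sc),("both",w+sc)):
    for fr in ([0],[0,1],[0,2],[0,1,2]):
        print(nm,fr,end=" ");fit(s,Cs,o,fr)
E
```

```text
w [0] theta 40.02 [0.044 0.    0.   ] res [-7.7 14.  16.  12.9]
w [0, 1] theta 31.31 [0.0606 0.     0.    ] res [ 0.   0.4  0.6 -1. ]
w [0, 2] theta 29.41 [ 0.044 -0.015  0.   ] res [ 0.  -0.4  0.1  0.3]
w [0, 1, 2] theta 29.87 [ 0.0482 -0.0114  0.    ] res [ 0.  -0.2  0.3 -0.1]
s [0] theta 34.99 [0.044 0.    0.   ] res [-1.4 -2.2 -2.6  0.2]
s [0, 1] theta 36.31 [0.0516 0.     0.    ] res [ 0.  -1.3 -1.5  1.8]
s [0, 2] theta 28.64 [ 0.044  -0.0107  0.    ] res [-2.  -1.5 -1.1 -1.3]
s [0, 1, 2] theta 29.57 [ 0.0527 -0.0128  0.    ] res [-0.4 -0.4  0.3  0.4]
both [0] theta 39.5 [0.044 0.    0.   ] res [-6.6 14.2 16.1 13.2  0.8 -4.8 -1.8 -0.9]
both [0, 1] theta 32.99 [0.0583 0.     0.    ] res [-2.5  1.2  1.7 -0.1 -1.   2.3 -1.5  4.5]
both [0, 2] theta 28.98 [ 0.044 -0.015  0.   ] res [ 0.9 -0.3  0.2  0.4 -0.9 -2.9  0.  -2.6]
both [0, 1, 2] theta 30.11 [ 0.05   -0.0098  0.    ] res [-0.1 -0.2  0.3 -0.2 -1.  -0.6 -0.5  0.3]
```

```bash
cat >> h.py <<'E'
def blk(xw,z,R):
    xd=-R[:,2]  # wedge x dir = -tool z
    return np.array([.497,.335,.09])+xd*xw/1000+np.array([0,0,z/1000])
E
python3 - <<'E'
from h import *
p,R=pose();print(R[:,2])
prev=p
for t in [(-79.2,114.4),(-59.3,79.8),(-71.7,73.8)]:
    w=blk(*t,R);print(w.round(4),(R.T@(w-prev)*100).round(2));prev=w
E
```

```text
[-0.06124713 -0.99812213  0.00100115]
[0.4921 0.2559 0.2045] [10.76  0.14 -1.5 ]
[0.4934 0.2758 0.1699] [ 3.46  0.01 -1.99]
[0.4926 0.2634 0.1639] [0.6  0.   1.24]
```

step_arm:
  increments: "4 0.1 -1.5 0 1; 4 0 0 0 1; 2.8 0 0 0 1; 0 0 0 0 1; 1.15 0 -0.66 0 1; 1.15 0 -0.66 0 1; 1.15 0 -0.67 0 1; 0 0 0 0 1; 0.2 0 0.42 0 1; 0.2 0 0.42 0 1; 0.2 0 0.4 0 1; 0 0 0 0 1"

```text
clock: 14.42
ee_pos: [0.493, 0.2636, 0.165]
orientation: [0.515, 0.484, -0.515, 0.484]
contact_force: [0.9, 2.3, -0.6]
finger_gap: 0.0157
```

```bash
python3 - <<'E'
from h import *
s=robot.get_state();print(s["ee_pos"],s["contact_force"],s["finger_gap"])
d=robot.snapshot("wrist");zoom(d["pixels"],240,60,160,200,4,"w11")
E
```

```text
[0.49299692 0.26362458 0.1650416 ] [ 0.89493228  2.33053047 -0.5619162 ] 0.01572566341080215
```

View pics/w11.png

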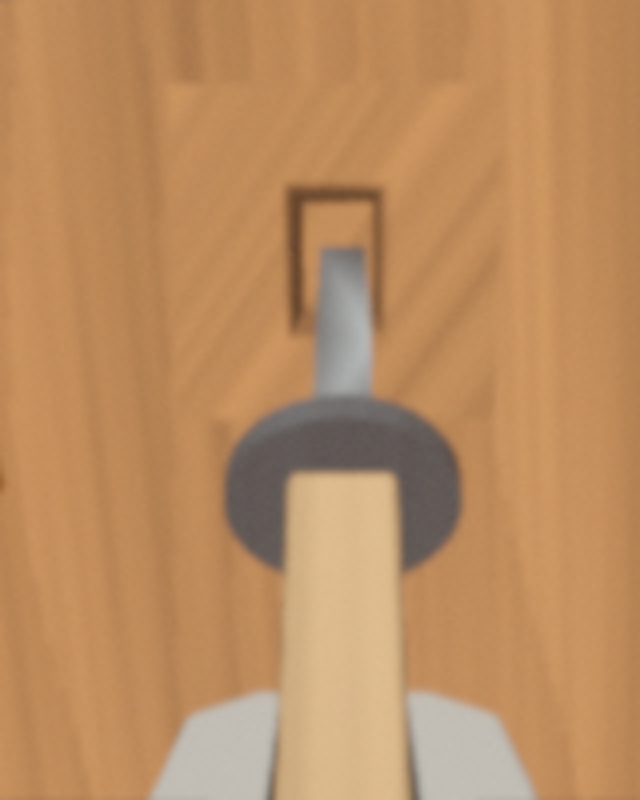

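step_arm:
  increments: "-1.63 0 1.16 0 1; -1.63 0 1.16 0 1; -1.63 0 1.16 0 1; -4 0 0 0 1; -4 0 0 0 1; 0 0 0 0 1; 0 0 0 0 1; 0 0 0 0 1"

```text
clock: 15.48
ee_pos: [0.4902, 0.2288, 0.2927]
orientation: [-0.514, -0.485, 0.516, -0.484]
contact_force: [0.3, -1.2, -1.7]
finger_gap: 0.0157
```

```bash
python3 - <<'E'
from fit import *
s=robot.get_state();print(s["ee_pos"],s["contact_force"],s["finger_gap"])
d=robot.snapshot("wrist");pickle.dump((s,d),open("w12.pkl","wb"));zoom(d["pixels"],290,100,75,100,8,"w12")
d=robot.snapshot("scene");pickle.dump(d,open("s12.pkl","wb"));zoom(d["pixels"],310,60,100,100,6,"s12")
E
```

```text
[0.49022308 0.22877525 0.29274953] [ 0.28922106 -1.15677185 -1.73499414] 0.015726334189089954
```

View pics/w12.png

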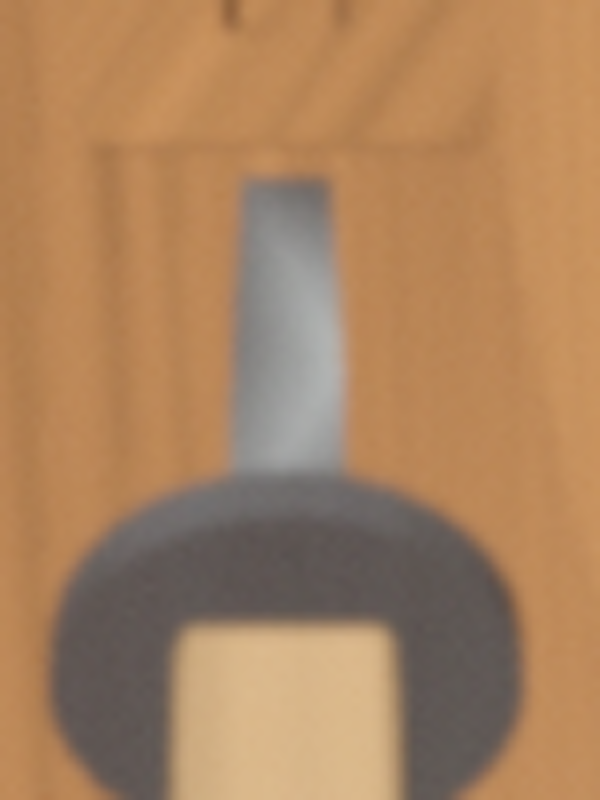

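View pics/s12.png

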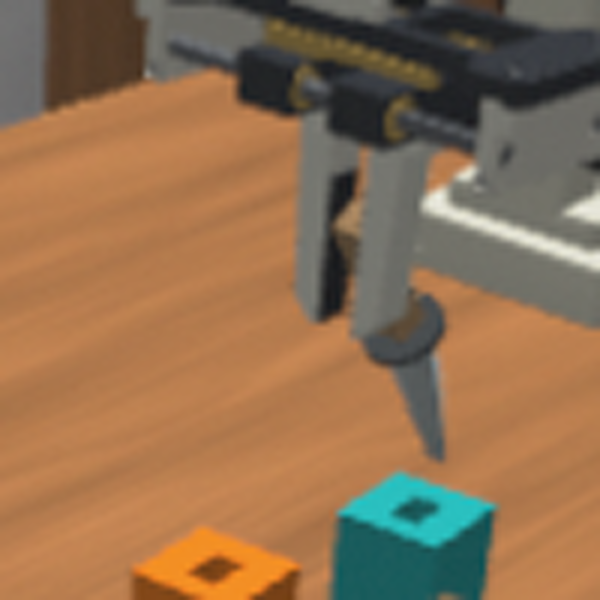

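```bash
python3 - <<'E'
from fit import *
s,d=pickle.load(open("w12.pkl","rb"));ds=pickle.load(open("s12.pkl","rb"))
Cs=[cam(d,s),cam(ds)]
w=[(0,(-.009,0,-.076),None,122.3),(0,(.018,0,0),None,159.4),(0,(.018,0,.005),None,164.8),(0,(.008,0,.005),None,177.8)]
sc=[(1,(-.009,0,-.076),310+440/6,60+460/6),(1,(0,0,.0025),310+404/6,60+332/6)]
for nm,o in (("w",w),("both",w+sc)):
    for fr in ([0,1],[0,2],[0,1,2]):
        print(nm,fr,end=" ");fit(s,Cs,o,fr)
print((326.0-Cs[0][1]))
E
```

```text
w [0, 1] theta 35.22 [0.0618 0.     0.    ] res [ 0.   0.4  0.6 -1. ]
w [0, 2] theta 32.83 [ 0.044  -0.0177  0.    ] res [ 0.  -0.6  0.1  0.6]
w [0, 1, 2] theta 33.74 [ 0.0511 -0.011   0.    ] res [ 0.  -0.2  0.3 -0.1]
both [0, 1] theta 36.89 [0.0598 0.     0.    ] res [-2.6  1.1  1.6 -0.1 -1.1  2.8 -2.2  4.3]
both [0, 2] theta 32.37 [ 0.044  -0.0177  0.    ] res [ 1.  -0.5  0.1  0.7 -1.  -2.8 -0.6 -3.6]
both [0, 1, 2] theta 33.84 [ 0.0511 -0.011   0.    ] res [-0.2 -0.3  0.2 -0.1 -1.2 -0.2 -1.2 -0.2]
0.6069456715295587
```

```bash
cat >> h.py <<'E'
EX=np.array([.12786,.99179,0]); EY=np.array([-EX[1],EX[0],0]); ZZ=np.array([0,0,1.])
END=np.array([.6217,-.0376,.1594]); U=-.5736*EX+.8192*ZZ; NN=.8192*EX+.5736*ZZ; SEAT=END-.02*U
def tcp_for(sm,hm,th=34.5,zp=51.1,xo=-11.,tipx=-10):
    """TCP world (jaw along stand y) so that wedge face tip corner is at s,h mm (s up shaft from seat)"""
    t=np.radians(th);D=-np.sin(t)*EX+np.cos(t)*ZZ;N=np.cos(t)*EX+np.sin(t)*ZZ
    tip=SEAT+U*sm/1000+NN*hm/1000
    # tip = TCP + 5mm up + (-76-zp)D + (tipx-xo)N
    return tip-ZZ*.005-(-76-zp)/1000*D-(tipx-xo)/1000*N
E
python3 - <<'E'
from h import *
print(SEAT)
yv=EY[:2]; 
for a in ((14,40),(14,16),(14,10)): print(a,tcp_for(*a))
to(tcp_for(14,40),-yv)
E
```

```text
[ 0.62316681 -0.02622219  0.143016  ]
(14, 40) [ 0.61701972 -0.07390423  0.27660883]
(14, 16) [ 0.61450589 -0.09340362  0.26284243]
(14, 10) [ 0.61387743 -0.09827846  0.25940083]
p [0.4904 0.229  0.2929] shift cm [ 1.63 14.49 29.45]
turn 3.84 or -176.16
```

step_arm:
  increments: "-3 0 0 3.84 1; 0 0 0 0 1"

```text
clock: 15.82
ee_pos: [0.4913, 0.2294, 0.3249]
orientation: [0.532, 0.467, -0.53, 0.467]
contact_force: [0.0, 0.1, -1.8]
finger_gap: 0.0154
```

```bash
python3 - <<'E'
from h import *
to(tcp_for(14,40),-EY[:2])
E
```

```text
p [0.4913 0.2294 0.3249] shift cm [ 4.83 16.33 28.49]
turn 0.02 or -179.98
```

step_arm:
  increments: "0 2.7 4.7 0 1; 0 2.7 4.7 0 1; 0 2.7 4.7 0 1; 0 2.7 4.7 0 1; 0 2.7 4.7 0 1; 1.8 2.8 5 0 1; 2 0 0 0 1; 1 0 0 0 1; 0 0 0 0 1; 0 0 0 0 1"

```text
clock: 17.08
ee_pos: [0.6161, -0.0737, 0.2765]
orientation: [0.531, 0.467, -0.53, 0.468]
contact_force: [-0.8, 0.2, -1.2]
finger_gap: 0.0156
```

```bash
python3 - <<'E'
from h import *
import pickle
s=robot.get_state();print(s["ee_pos"],s["contact_force"],s["finger_gap"])
d=robot.snapshot("wrist");pickle.dump((s,d),open("w13.pkl","wb"));zoom(d["pixels"],260,60,130,160,5,"w13")
d=robot.snapshot("scene");zoom(d["pixels"],280,130,110,130,5,"s13")
to(tcp_for(14,16),-EY[:2])
E
```

```text
[ 0.61610019 -0.0737342   0.2764727 ] [-0.83127269  0.18087759 -1.21162288] 0.015555256844055758
p [ 0.6161 -0.0739  0.2766] shift cm [1.38 0.08 1.95]
turn 0.05 or -179.95
```

View pics/w13.png

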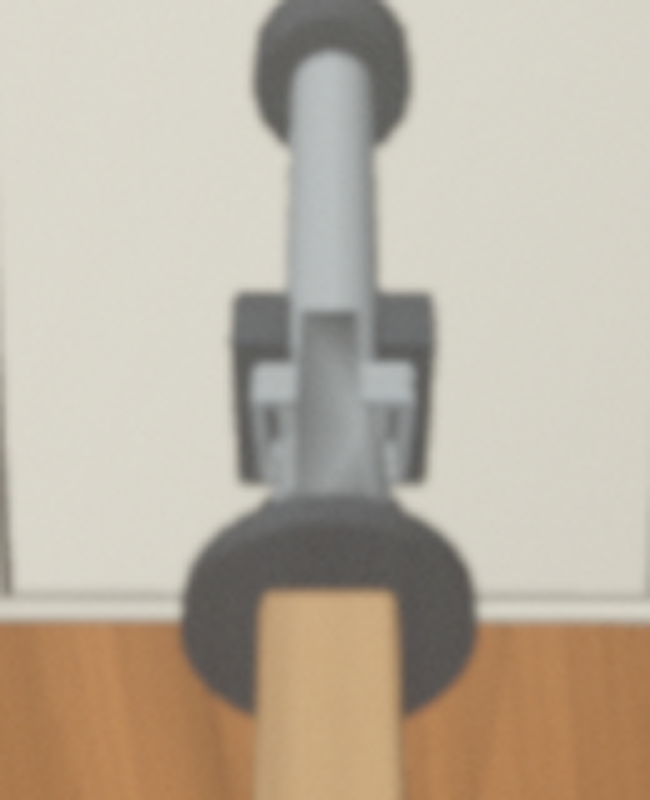

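View pics/s13.png

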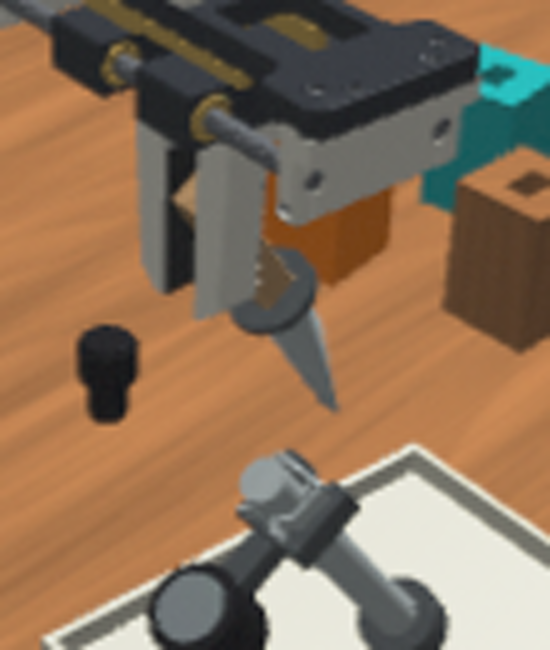

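step_arm:
  increments: "0.7 0.04 1 0 1; 0.68 0.04 0.95 0 1; 0 0 0 0 1; 0 0 0 0 1"

```text
clock: 17.68
ee_pos: [0.6142, -0.0939, 0.262]
orientation: [0.531, 0.467, -0.531, 0.467]
contact_force: [-0.1, 0.3, -1.8]
finger_gap: 0.0157
```

```bash
python3 - <<'E'
from h import *
import pickle
s=robot.get_state();print(s["ee_pos"],s["contact_force"],s["finger_gap"])
d=robot.snapshot("wrist");pickle.dump((s,d),open("w14.pkl","wb"));zoom(d["pixels"],280,60,90,90,8,"w14")
d=robot.snapshot("scene");zoom(d["pixels"],290,160,70,90,8,"s14")
to(tcp_for(14,10),-EY[:2])
E
```

```text
[ 0.61423634 -0.09390434  0.26199068] [-0.07404592  0.33335334 -1.76961885] 0.01568061149566504
p [ 0.6143 -0.0937  0.2622] shift cm [0.28 0.02 0.46]
turn 0.01 or -179.99
```

View pics/w14.png

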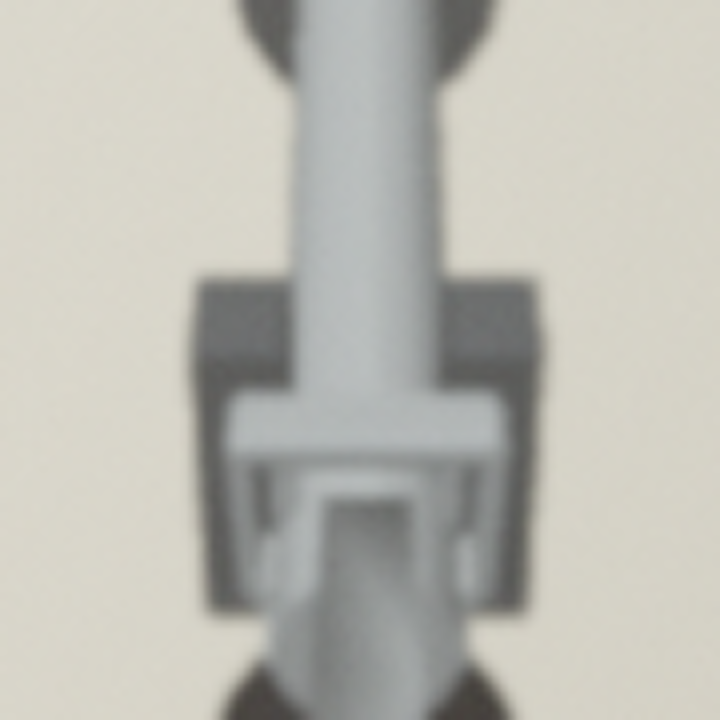

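View pics/s14.png

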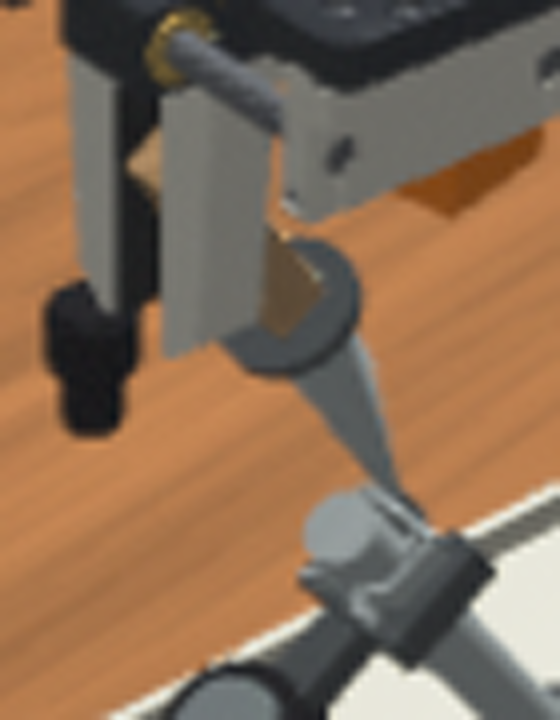

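step_arm:
  increments: "0.06 0 0.08 0 1; 0.06 0 0.08 0 1; 0.06 0 0.08 0 1; 0.06 0 0.08 0 1; 0 0 0 0 1"

```text
clock: 18.4
ee_pos: [0.6138, -0.097, 0.2595]
orientation: [-0.531, -0.467, 0.531, -0.467]
contact_force: [0.0, 0.4, -1.7]
finger_gap: 0.0154
```

step_arm:
  increments: "0.06 0 0.08 0 1; 0 0 0 0 1"

```text
clock: 18.65
ee_pos: [0.6137, -0.0977, 0.2589]
orientation: [0.531, 0.467, -0.531, 0.467]
contact_force: [-0.2, 0.4, -1.3]
finger_gap: 0.0156
```

step_arm:
  increments: "0.06 0 0.08 0 1; 0 0 0 0 1"

```text
clock: 18.9
ee_pos: [0.6136, -0.0984, 0.2584]
orientation: [0.531, 0.467, -0.531, 0.467]
contact_force: [-0.1, 0.8, -0.9]
finger_gap: 0.0157
```

step_arm:
  increments: "0.06 0 0.08 0 1; 0 0 0 0 1"

```text
clock: 19.15
ee_pos: [0.6135, -0.0993, 0.2579]
orientation: [0.531, 0.467, -0.531, 0.467]
contact_force: [0.2, 1.0, 0.9]
finger_gap: 0.0155
```

```bash
python3 - <<'E'
from h import *
import pickle
s=robot.get_state();print(s["ee_pos"],s["contact_force"],s["finger_gap"])
d=robot.snapshot("wrist");pickle.dump((s,d),open("w15.pkl","wb"));zoom(d["pixels"],280,60,90,90,8,"w15")
d=robot.snapshot("scene");zoom(d["pixels"],290,160,70,90,8,"s15")
E
```

```text
[ 0.61354373 -0.09925176  0.25785325] [0.20804147 0.99503479 0.85168715] 0.01554517124622883
```

View pics/w15.png

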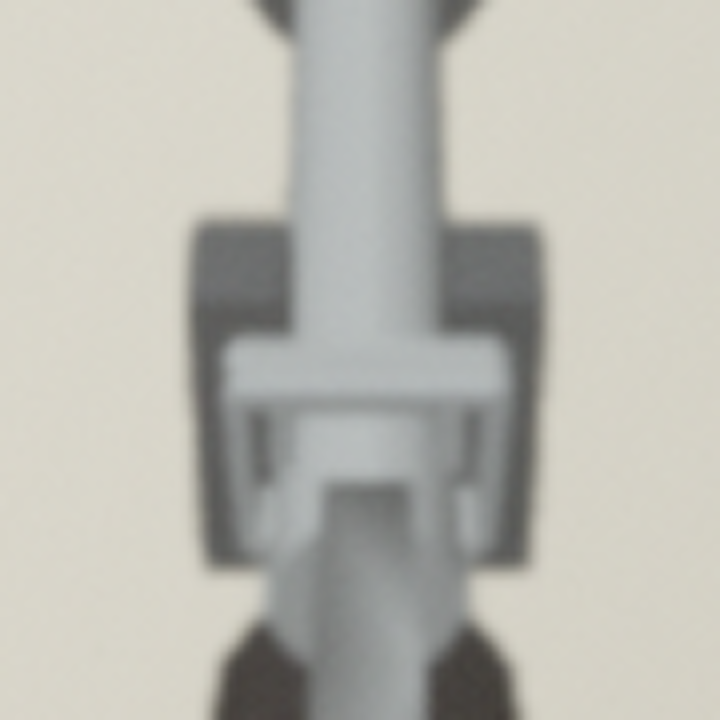

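View pics/s15.png

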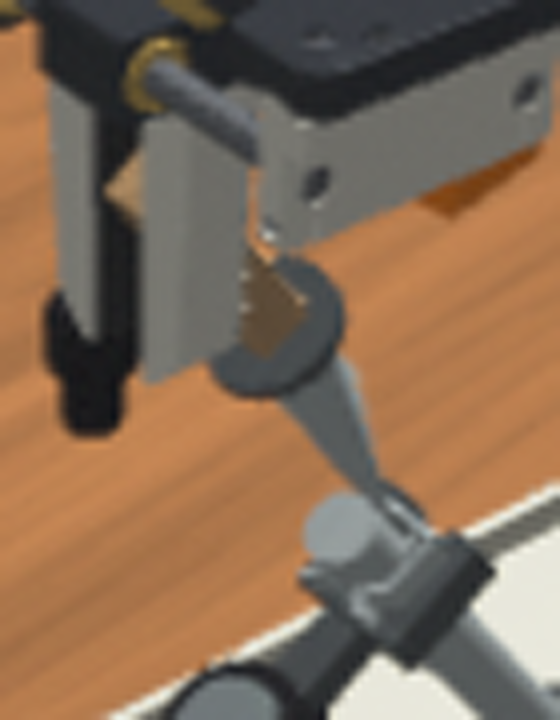

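step_arm:
  increments: "0.16 0 -0.115 0 1; 0.16 0 -0.115 0 1; 0.16 0 -0.115 0 1; 0 0 0 0 1"

```text
clock: 19.75
ee_pos: [0.6139, -0.0957, 0.2527]
orientation: [-0.531, -0.467, 0.531, -0.467]
contact_force: [1.0, 2.3, -0.1]
finger_gap: 0.0158
```

step_arm:
  increments: "0.16 0 -0.115 0 1; 0.16 0 -0.115 0 1; 0 0 0 0 1"

```text
clock: 20.12
ee_pos: [0.6142, -0.0935, 0.2496]
orientation: [-0.531, -0.467, 0.531, -0.467]
contact_force: [0.1, 1.9, -0.3]
finger_gap: 0.016
```

```bash
python3 - <<'E'
from h import *
import pickle
s=robot.get_state();print(s["ee_pos"],s["contact_force"],s["finger_gap"])
d=robot.snapshot("wrist");pickle.dump((s,d),open("w16.pkl","wb"));zoom(d["pixels"],280,60,90,90,8,"w16")
d=robot.snapshot("scene");zoom(d["pixels"],290,160,70,90,8,"s16")
E
```

```text
[ 0.61419686 -0.09345454  0.24956761] [ 0.10514773  1.90762306 -0.34492593] 0.015998458891747263
```

View pics/w16.png

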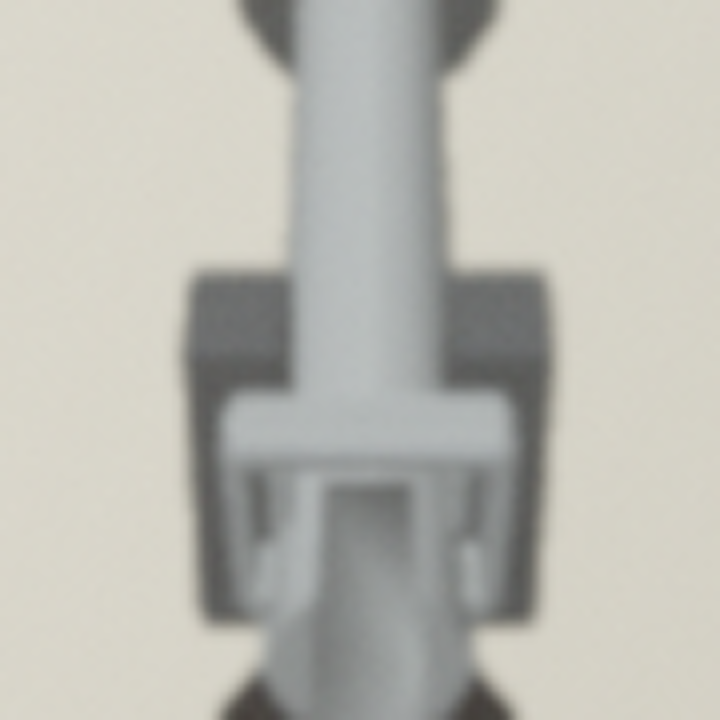

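View pics/s16.png

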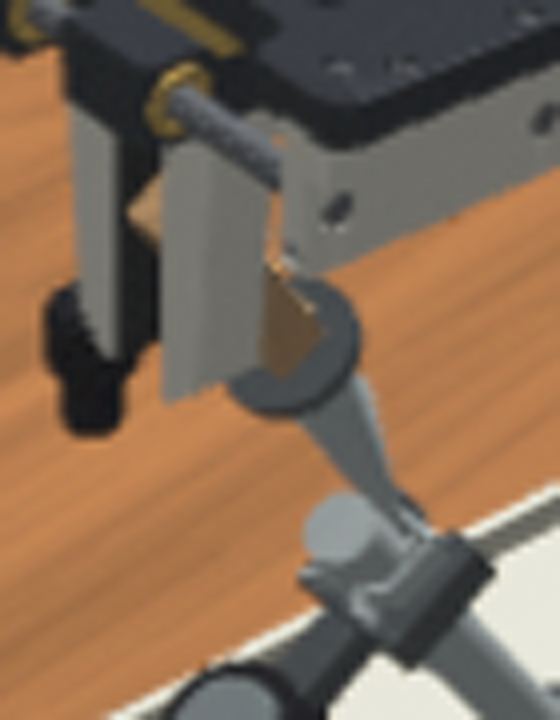

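step_arm:
  increments: "0.16 0 -0.115 0 1; 0.16 0 -0.115 0 1; 0 0 0 0 1"

```text
clock: 20.6
ee_pos: [0.6146, -0.0913, 0.2465]
orientation: [0.531, 0.467, -0.531, 0.467]
contact_force: [-0.7, 1.7, 1.7]
finger_gap: 0.0157
```

step_arm:
  increments: "0.16 0 -0.115 0 1; 0.16 0 -0.115 0 1; 0 0 0 0 1"

```text
clock: 20.98
ee_pos: [0.6151, -0.0894, 0.2439]
orientation: [0.531, 0.466, -0.531, 0.467]
contact_force: [0.8, -0.6, 4.3]
finger_gap: 0.0156
```

```bash
python3 - <<'E'
from h import *
import pickle
s=robot.get_state();print(s["ee_pos"],s["contact_force"],s["finger_gap"])
d=robot.snapshot("wrist");pickle.dump((s,d),open("w17.pkl","wb"));zoom(d["pixels"],280,60,90,90,8,"w17")
d=robot.snapshot("scene");zoom(d["pixels"],290,160,70,90,8,"s17")
E
```

```text
[ 0.61511381 -0.0894392   0.24388414] [ 0.7731345  -0.57946583  4.29707257] 0.015567135011331418
```

View pics/w17.png

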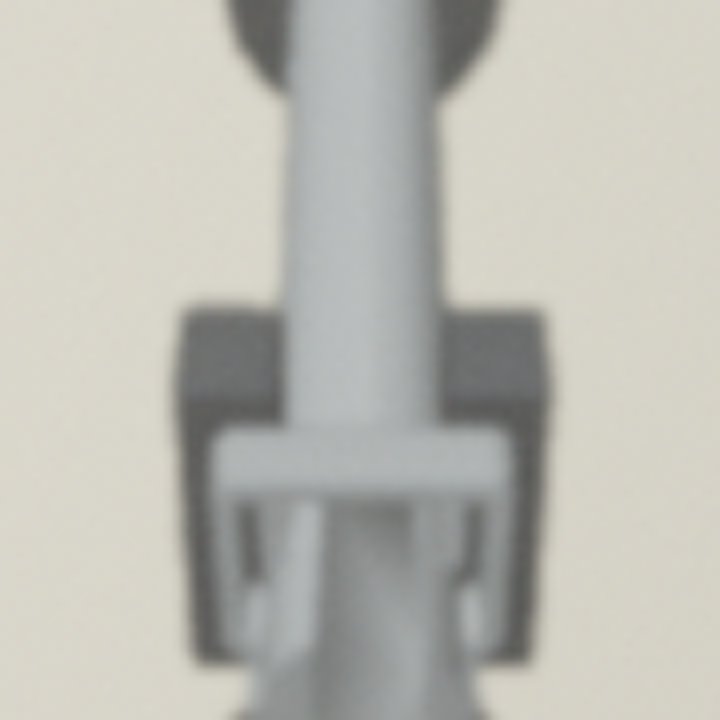

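```bash
python3 - <<'E'
from h import *
import pickle
a=[]
for n in ("w15","w16","w17"):
    s,d=pickle.load(open(n+".pkl","rb")); a.append(cv2.resize(d["pixels"][90:210,290:362],None,fx=3.6,fy=4.8,interpolation=cv2.INTER_CUBIC))
cv2.imwrite("pics/cmp.png",np.hstack(a))
E
```

```text
(no output)
```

View pics/cmp.png

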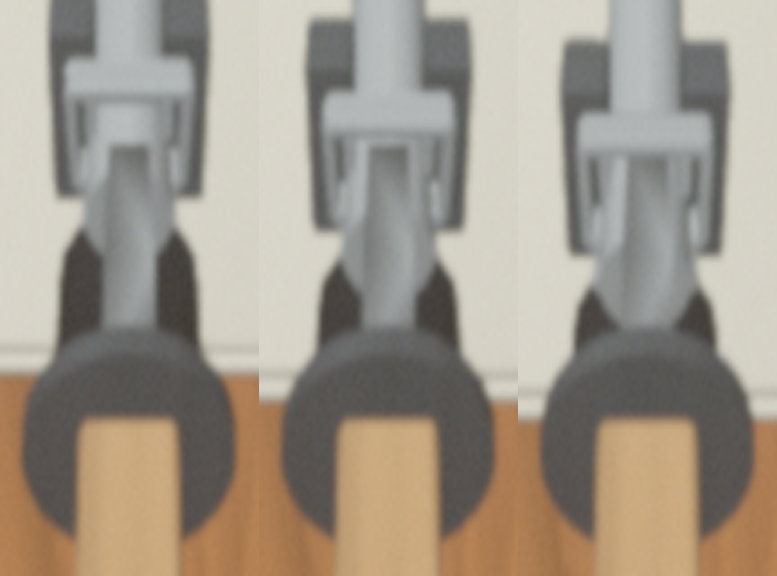

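View pics/s17.png

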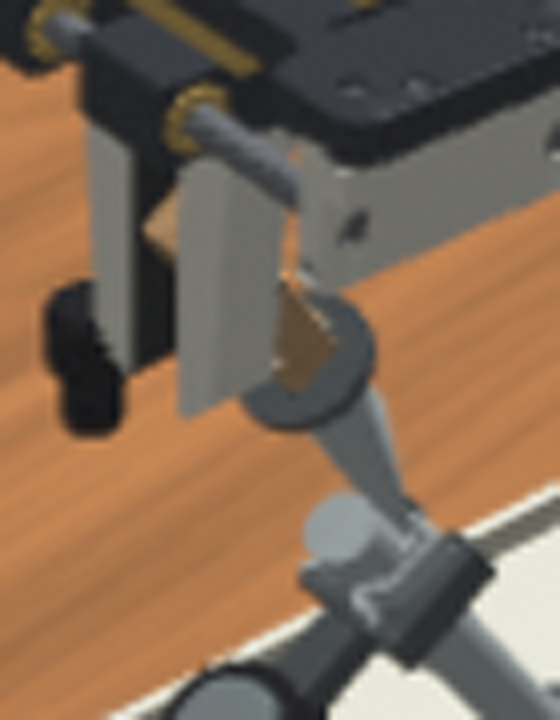

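```bash
python3 - <<'E'
from h import *
import pickle
for n in ("w15","w16","w17"):
    s,d=pickle.load(open(n+".pkl","rb")); C=cam(d,s)
    P=lambda a,h:proj(C,SEAT+U*a/1000+NN*h/1000)[1]
    v=120.8
    from scipy.optimize import brentq
    print(n,"edge13.5",P(5,13.5).round(1),"edge16.5",P(5,16.5).round(1),"back16.5",P(-5,16.5).round(1),"end top",P(20,10).round(1),
      [(h,round(brentq(lambda a:P(a,h)-v,-40,40),1)) for h in (11,12,13,14,15)])
    p,R=pose(s); e=p-tcp_for(0,10); print(" dead: s,h",(e@U*1000).round(1),(e@NN*1000+10).round(1))
E
```

```text
w15 edge13.5 110.1 edge16.5 106.9 back16.5 100.1 end top 124.9 [(11, 16.0), (12, 17.4), (13, 18.8), (14, 20.3), (15, 21.7)]
 dead: s,h 13.3 8.3
w16 edge13.5 117.5 edge16.5 114.2 back16.5 107.0 end top 132.9 [(11, 5.9), (12, 7.3), (13, 8.7), (14, 10.1), (15, 11.5)]
 dead: s,h 3.2 8.3
w17 edge13.5 122.8 edge16.5 119.5 back16.5 112.0 end top 138.7 [(11, -1.1), (12, 0.3), (13, 1.7), (14, 3.1), (15, 4.5)]
 dead: s,h -3.8 8.4
```

step_arm:
  increments: "0.16 0 -0.115 0 1; 0.16 0 -0.115 0 1; 0 0 0 0 1"

```text
clock: 21.45
ee_pos: [0.6154, -0.0872, 0.2407]
orientation: [0.531, 0.466, -0.531, 0.467]
contact_force: [0.6, -1.8, 6.1]
finger_gap: 0.016
```

```bash
cat > look.py <<'E'
import sys
from h import *
import pickle
n=sys.argv[1]
s=robot.get_state();f=np.array(s["contact_force"]);print(s["clock"],s["ee_pos"],f.round(2),"U,N force",(f@U).round(2),(f@NN).round(2),s["finger_gap"])
p,R=pose(s); e=p-tcp_for(0,10); print(" dead: s,h",(e@U*1000).round(1)+4.1,(e@NN*1000+11.7).round(1))
d=robot.snapshot("wrist");pickle.dump((s,d),open("w%s.pkl"%n,"wb"));a=d["pixels"][70:220,270:380]
d=robot.snapshot("scene");b=d["pixels"][160:250,290:356]
cv2.imwrite("pics/c%s.png"%n,np.hstack([cv2.resize(a,(396,540),interpolation=cv2.INTER_CUBIC),cv2.resize(b,(396,540),interpolation=cv2.INTER_CUBIC)]))
E
python3 look.py 18
```

```text
21.45 [ 0.61543016 -0.08722173  0.24070642] [ 0.56 -1.76  6.06] U,N force 5.93 2.11 0.01596204832147961
 dead: s,h -3.6000000000000005 10.1
```

View pics/c18.png

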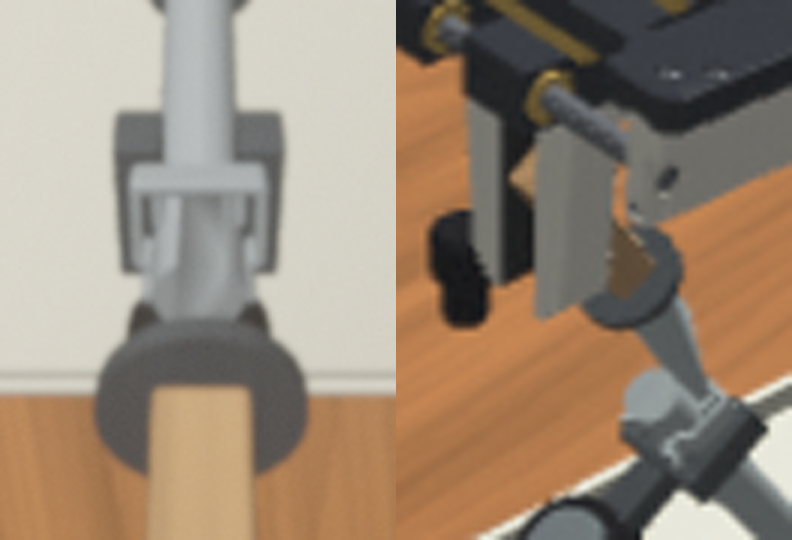

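step_arm:
  increments: "0.16 0 -0.115 0 1; 0.16 0 -0.115 0 1; 0 0 0 0 1"

```text
clock: 21.92
ee_pos: [0.6158, -0.085, 0.2376]
orientation: [0.531, 0.466, -0.531, 0.468]
contact_force: [0.8, -2.9, 6.2]
finger_gap: 0.0156
```

step_arm:
  increments: "0.16 0 -0.115 0 1; 0.16 0 -0.115 0 1; 0 0 0 0 1"

```text
clock: 22.3
ee_pos: [0.616, -0.0827, 0.2342]
orientation: [0.531, 0.466, -0.531, 0.467]
contact_force: [-0.0, -2.9, 6.8]
finger_gap: 0.0158
```

```bash
python3 look.py 19
```

```text
22.3 [ 0.61600893 -0.08270815  0.23421672] [-0.03 -2.94  6.76] U,N force 7.21 1.49 0.015824806839432926
 dead: s,h -11.5 10.1
```

View pics/c19.png

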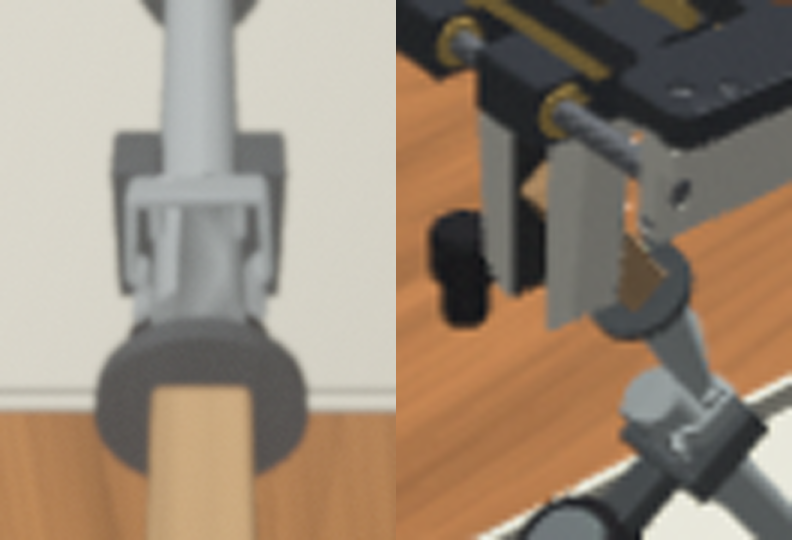

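step_arm:
  increments: "0.16 0 -0.115 0 1; 0.16 0 -0.115 0 1; 0.16 0 -0.115 0 1; 0 0 0 0 1"

```text
clock: 22.9
ee_pos: [0.6164, -0.0792, 0.2292]
orientation: [0.531, 0.466, -0.531, 0.467]
contact_force: [1.1, -2.2, 4.3]
finger_gap: 0.0155
```

step_arm:
  increments: "0.16 0 -0.115 0 1; 0.16 0 -0.115 0 1; 0.16 0 -0.115 0 1; 0 0 0 0 1"

```text
clock: 23.4
ee_pos: [0.6165, -0.0753, 0.2239]
orientation: [-0.531, -0.467, 0.531, -0.467]
contact_force: [0.6, -0.5, 2.4]
finger_gap: 0.016
```

```bash
python3 look.py 20
```

```text
23.4 [ 0.61651365 -0.07526784  0.22390273] [ 0.57 -0.45  2.38] U,N force 2.16 1.06 0.016026395813244002
 dead: s,h -24.299999999999997 10.3
```

View pics/c20.png

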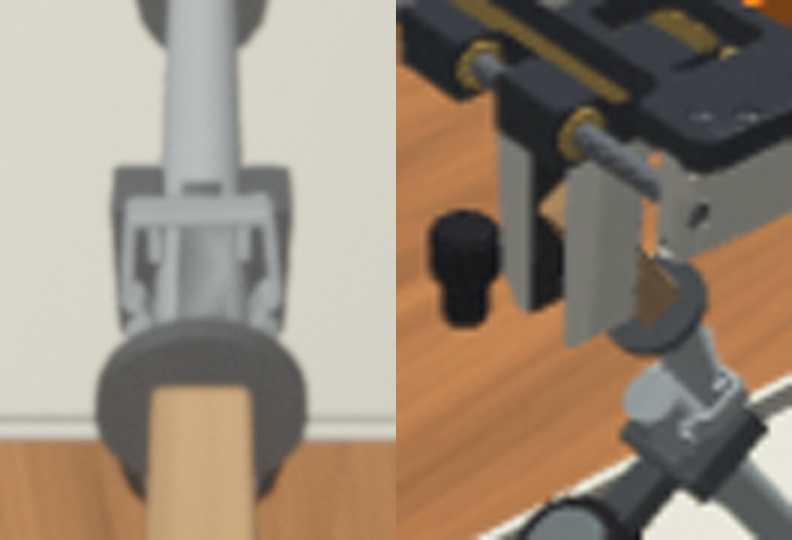

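step_arm:
  increments: "0.16 0 -0.115 0 1; 0.16 0 -0.115 0 1; 0.16 0 -0.115 0 1; 0 0 0 0 1"

```text
clock: 24.0
ee_pos: [0.6168, -0.0715, 0.2189]
orientation: [-0.531, -0.467, 0.531, -0.467]
contact_force: [0.2, 0.3, -0.4]
finger_gap: 0.0157
```

```bash
python3 look.py 21
```

```text
24.0 [ 0.61682762 -0.07154891  0.21887543] [ 0.23  0.28 -0.37] U,N force -0.48 0.04 0.01568140739024051
 dead: s,h -30.5 10.5
```

View pics/c21.png

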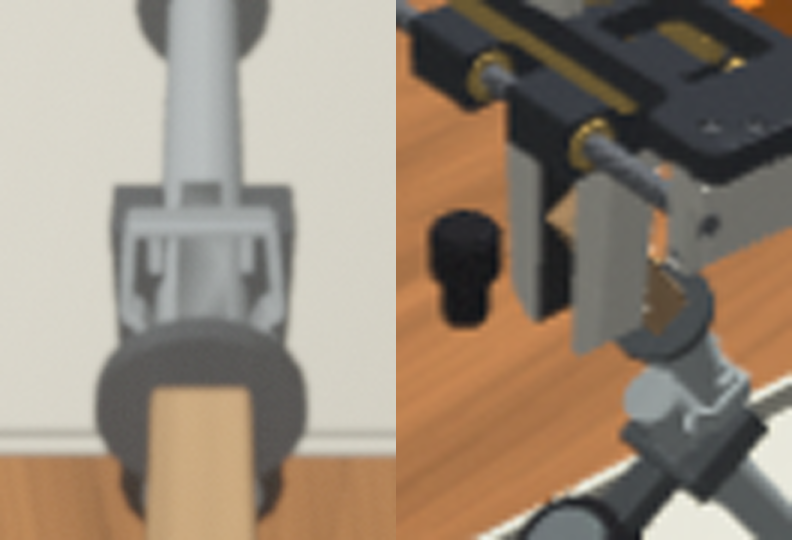

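step_arm:
  increments: "0.16 0 -0.115 0 1; 0.16 0 -0.115 0 1; 0.16 0 -0.115 0 1; 0 0 0 0 1"

```text
clock: 24.6
ee_pos: [0.6173, -0.0683, 0.2142]
orientation: [-0.531, -0.467, 0.531, -0.467]
contact_force: [-0.2, 1.8, -0.8]
finger_gap: 0.0156
```

step_arm:
  increments: "0.16 0 -0.115 0 1; 0.16 0 -0.115 0 1; 0 0 0 0 1"

```text
clock: 24.98
ee_pos: [0.6177, -0.0661, 0.2111]
orientation: [-0.531, -0.467, 0.531, -0.467]
contact_force: [-0.0, 1.5, -0.8]
finger_gap: 0.0159
```

```bash
python3 look.py 22
```

```text
24.975 [ 0.61769684 -0.06610033  0.21114693] [-0.03  1.49 -0.8 ] U,N force -1.5 0.75 0.015944040570316446
 dead: s,h -40.0 10.6
```

View pics/c22.png

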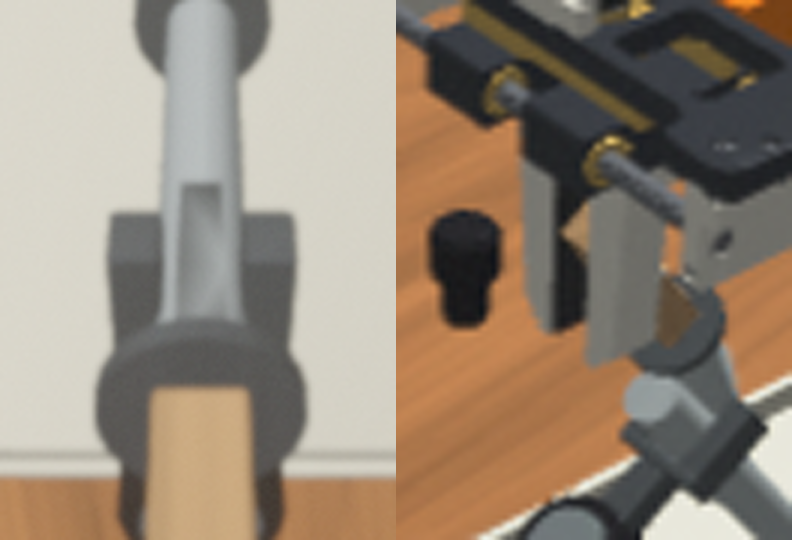

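```bash
python3 - <<'E'
from h import *
d=robot.snapshot("scene");zoom(d["pixels"],270,190,170,140,4,"s23")
d=robot.snapshot("top");zoom(d["pixels"],250,110,140,110,5,"t23")
d=robot.snapshot("wrist");cv2.imwrite("pics/w23.png",d["pixels"])
E
```

```text
(no output)
```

View pics/s23.png

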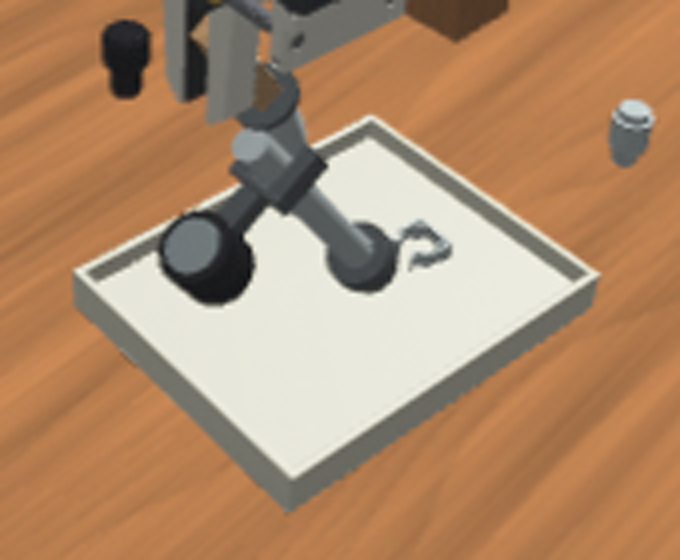

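View pics/t23.png

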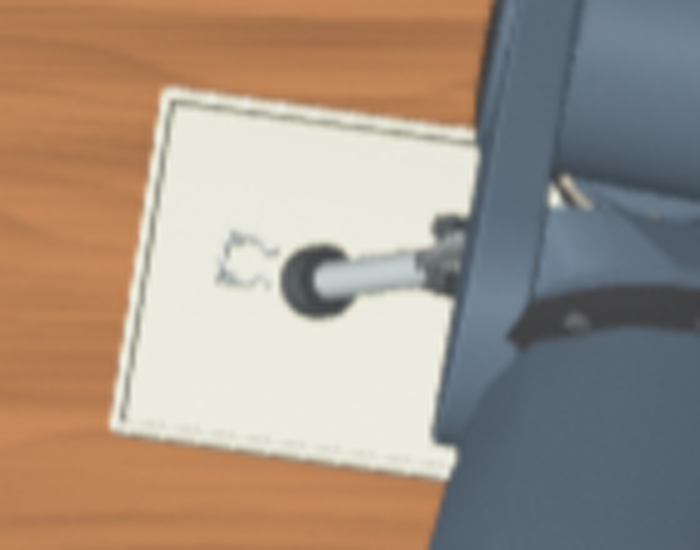

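View pics/w23.png

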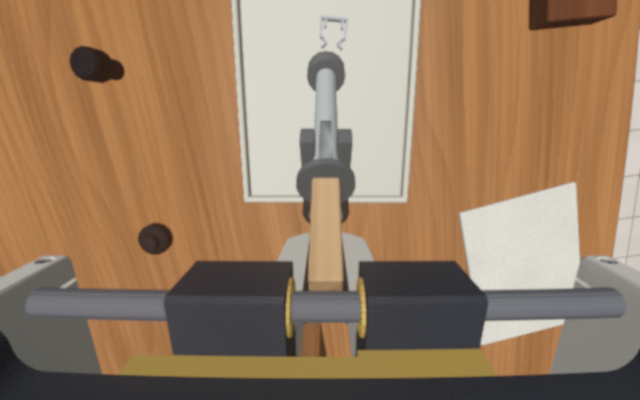

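Clip is in the tray at top (299,162), and nothing is left on the shaft. Now I'll move the blade away and take it back to the block.

step_arm:
  increments: "-0.6 0 -0.8 0 1; -1.2 0 -1.6 0 1; -2 0 -1.6 0 1; -4 0 0 0 1; -4 0 0 -3.85 1; -2 0 0 0 1; 0 0 0 0 1; 0 0 0 0 1"

```text
clock: 26.22
ee_pos: [0.6226, -0.0261, 0.3485]
orientation: [-0.515, -0.485, 0.515, -0.484]
contact_force: [0.2, 0.2, -1.0]
finger_gap: 0.0158
```

```bash
python3 - <<'E'
from fit import *
s=robot.get_state();print(s["ee_pos"],s["contact_force"],s["finger_gap"])
d=robot.snapshot("wrist");pickle.dump((s,d),open("w24.pkl","wb"));zoom(d["pixels"],290,100,75,100,8,"w24")
p,R=pose(s);jy=[np.cos(np.radians(3.5)),-np.sin(np.radians(3.5))]
to(blk(-57-6.4-20,97-26.3+29+60,R),jy)
E
```

```text
[ 0.62257242 -0.02607986  0.34848009] [ 0.24705505  0.24574722 -0.95747917] 0.015806539312401443
p [ 0.6225 -0.0262  0.3482] shift cm [  9.88 -14.71 -26.95]
turn 0.01 or -179.99
```

View pics/w24.png

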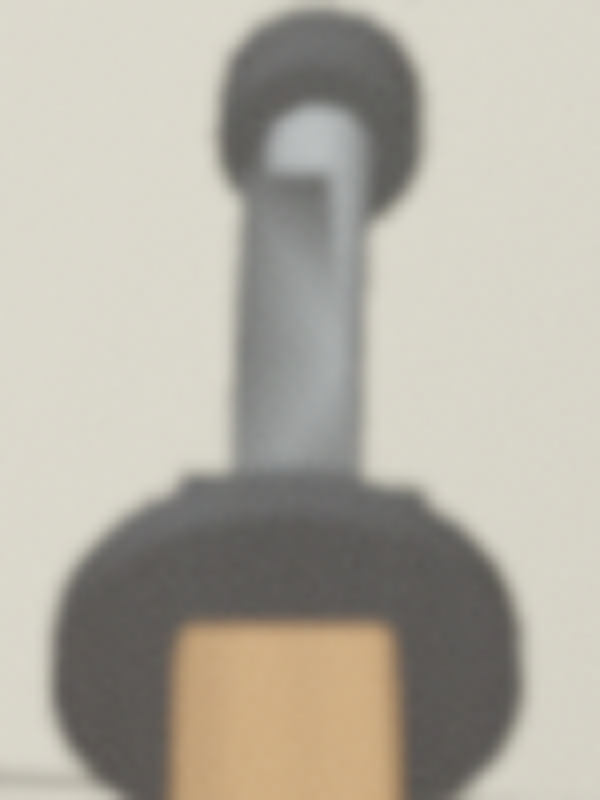

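step_arm:
  increments: "0 -2.45 -4.5 0 1; 0 -2.45 -4.5 0 1; 0 -2.45 -4.5 0 1; 0 -2.45 -4.5 0 1; 0 -2.45 -4.5 0 1; 0 -2.45 -4.45 0 1; 3 0 0 0 1; 0 0 0 0 1; 0 0 0 0 1"

```text
clock: 27.4
ee_pos: [0.4929, 0.2511, 0.3198]
orientation: [0.515, 0.484, -0.515, 0.484]
contact_force: [-0.1, -0.6, -0.1]
finger_gap: 0.0158
```

```bash
python3 - <<'E'
from h import *
s=robot.get_state();print(s["ee_pos"],s["contact_force"],s["finger_gap"])
d=robot.snapshot("wrist");zoom(d["pixels"],240,0,160,200,4,"w25")
p,R=pose(s)
to(blk(-57-6.4-23,97-26.3+33,R)); to(blk(-57-6.4,97-26.3,R))
E
```

```text
[0.49291636 0.25107851 0.31983573] [-0.14478479 -0.59606389 -0.12574743] 0.015795853993045054
p [0.4931 0.2511 0.3202] shift cm [12.64 -0.14  0.24]
p [0.4931 0.2511 0.3202] shift cm [15.95 -0.14 -2.06]
```

View pics/w25.png

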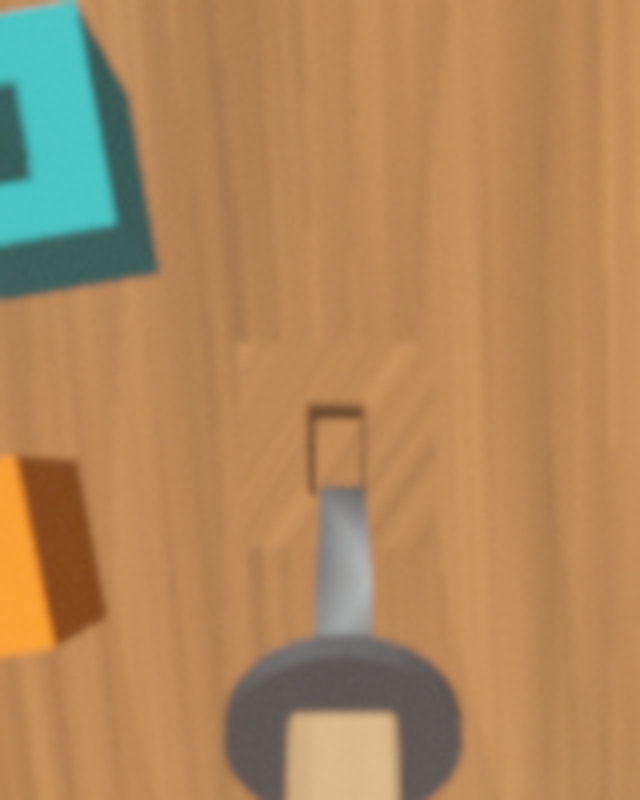

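step_arm:
  increments: "4 -0.12 0.24 0 1; 4 0 0 0 1; 3 0 0 0 1; 1.6 0 0 0 1; 0 0 0 0 1; 1.1 0 -0.77 0 1; 1.1 0 -0.77 0 1; 1.1 0 -0.76 0 1; 0 0 0 0 1"

```text
clock: 28.58
ee_pos: [0.4922, 0.2725, 0.1593]
orientation: [-0.514, -0.485, 0.515, -0.485]
contact_force: [0.1, -0.2, -0.8]
finger_gap: 0.0158
```

```bash
python3 - <<'E'
from h import *
s=robot.get_state();print(s["ee_pos"],s["contact_force"],s["finger_gap"])
d=robot.snapshot("wrist");zoom(d["pixels"],240,40,160,200,4,"w26")
p,R=pose(s)
prev=p
for c in ((-47.9,93.9),(-21.4,101),(-4,100),(13.6,101.3),(18.9,101.1)):
    w=blk(c[0]-6.4,c[1]-26.3,R);print((R.T@(w-prev)*100).round(2));prev=w
E
```

```text
[0.49215338 0.27249015 0.15933643] [ 0.07371872 -0.19106114 -0.80076742] 0.015756651967383545
[ 0.17  0.11 -0.84]
[-0.71 -0.   -2.65]
[ 0.1   0.   -1.74]
[-0.13 -0.   -1.76]
[ 0.02  0.   -0.53]
```

View pics/w26.png

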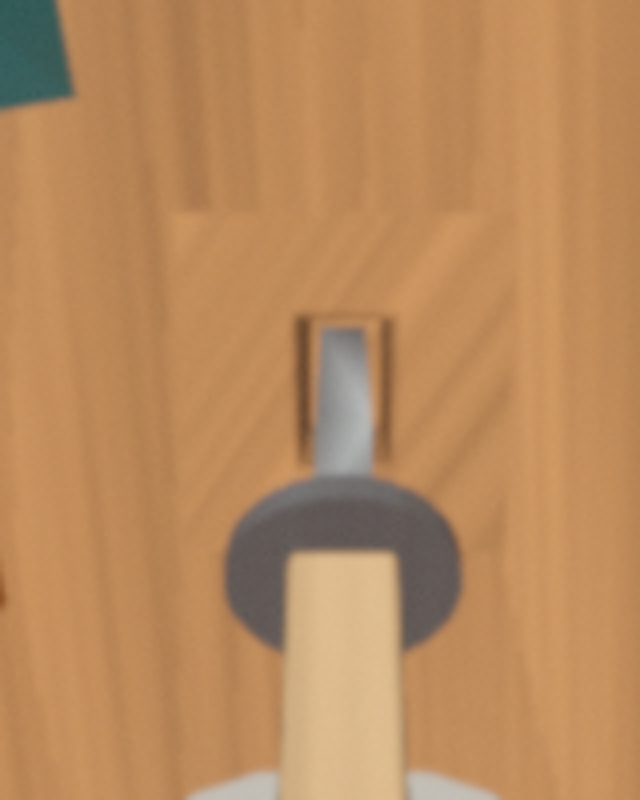

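Blade is in the well, centred in y. Now untilting.

step_arm:
  increments: "0.1 0 -0.42 0 1; 0.07 0 -0.42 0 1; -0.18 0 -0.66 0 1; -0.18 0 -0.66 0 1; -0.18 0 -0.66 0 1; -0.17 0 -0.66 0 1; 0 0 0 0 1"

```text
clock: 29.5
ee_pos: [0.4948, 0.3074, 0.1658]
orientation: [0.515, 0.485, -0.515, 0.485]
contact_force: [0.3, -1.1, -0.7]
finger_gap: 0.0158
```

step_arm:
  increments: "0.03 0 -0.6 0 1; 0.03 0 -0.6 0 1; 0.03 0 -0.54 0 1; 0 0 0 0 1"

```text
clock: 30.0
ee_pos: [0.4958, 0.3242, 0.1647]
orientation: [-0.515, -0.485, 0.515, -0.485]
contact_force: [-0.1, -3.6, 0.1]
finger_gap: 0.0158
```

```bash
python3 - <<'E'
from h import *
s=robot.get_state();print(s["ee_pos"],s["contact_force"],s["finger_gap"])
d=robot.snapshot("wrist");a=d["pixels"][80:300,240:400]
d=robot.snapshot("scene");b=d["pixels"][60:200,330:430]
cv2.imwrite("pics/c27.png",np.hstack([cv2.resize(a,(400,550),interpolation=cv2.INTER_CUBIC),cv2.resize(b,(392,550),interpolation=cv2.INTER_CUBIC)]))
E
```

```text
[0.49580601 0.32423889 0.16471327] [-0.14431927 -3.59842016  0.12867066] 0.015796770765141497
```

View pics/c27.png

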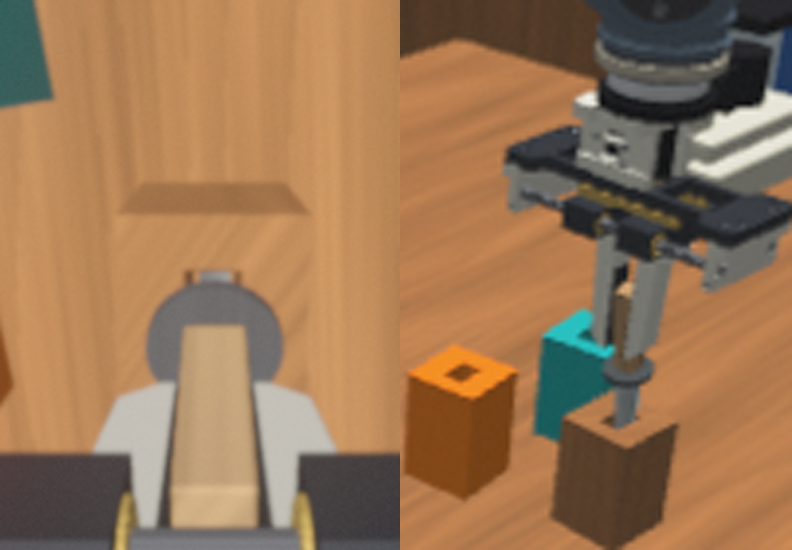

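step_arm:
  increments: "-0.04 0 -0.6 0 1; -0.04 0 -0.6 0 1; -0.04 0 -0.6 0 1; 0 0 -0.3 0 1; 0 0 0 0 1"

```text
clock: 30.72
ee_pos: [0.4971, 0.345, 0.1662]
orientation: [-0.515, -0.484, 0.515, -0.485]
contact_force: [0.2, -4.9, 2.9]
finger_gap: 0.0159
```

```bash
python3 - <<'E'
from h import *
s=robot.get_state();print(s["ee_pos"],s["contact_force"],s["finger_gap"])
d=robot.snapshot("wrist");a=d["pixels"][80:300,240:400]
d=robot.snapshot("scene");b=d["pixels"][60:200,330:430]
cv2.imwrite("pics/c28.png",np.hstack([cv2.resize(a,(400,550),interpolation=cv2.INTER_CUBIC),cv2.resize(b,(392,550),interpolation=cv2.INTER_CUBIC)]))
E
```

```text
[0.49711781 0.34499998 0.1662202 ] [ 0.23434184 -4.86355366  2.865293  ] 0.01591020229429565
```

View pics/c28.png

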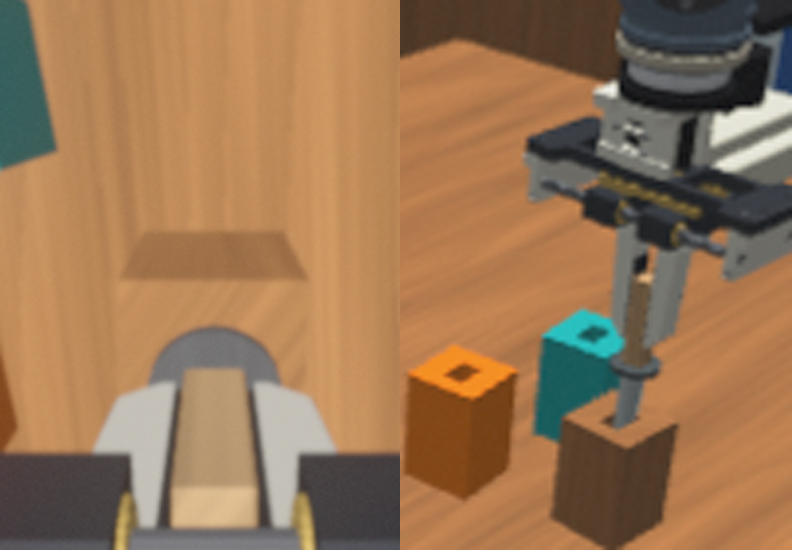

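step_arm:
  increments: "0 0 0.5 0 1; 0 0 0.5 0 1; 0.8 0 0 0 1; 0.8 0 0 0 1; 0.8 0 0 0 1; 0 0 0 0 1"

```text
clock: 31.58
ee_pos: [0.4961, 0.335, 0.1411]
orientation: [-0.514, -0.485, 0.516, -0.484]
contact_force: [-0.4, 0.1, -0.8]
finger_gap: 0.0158
```

```bash
python3 - <<'E'
from h import *
s=robot.get_state();print(s["ee_pos"],s["contact_force"],s["finger_gap"])
d=robot.snapshot("wrist");a=d["pixels"][80:300,240:400]
d=robot.snapshot("scene");b=d["pixels"][60:200,330:430]
cv2.imwrite("pics/c29.png",np.hstack([cv2.resize(a,(400,550),interpolation=cv2.INTER_CUBIC),cv2.resize(b,(392,550),interpolation=cv2.INTER_CUBIC)]))
E
```

```text
[0.49612927 0.33498285 0.14110832] [-0.36661142  0.12433651 -0.79229434] 0.015838468554193182
```

View pics/c29.png

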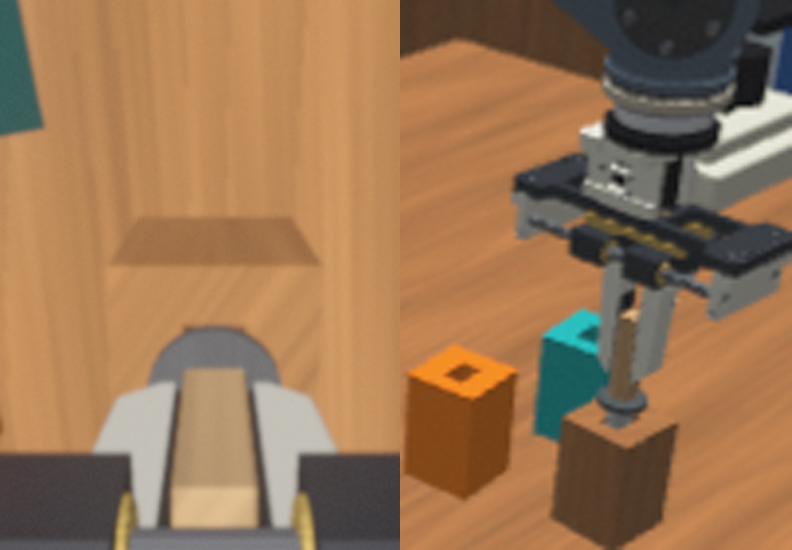

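step_arm:
  increments: "0.4 0 0 0 1; 0.3 0 0 0 1; 0 0 0 0 1"

```text
clock: 32.05
ee_pos: [0.4964, 0.335, 0.1348]
orientation: [-0.515, -0.485, 0.515, -0.484]
contact_force: [0.4, 0.2, -1.0]
finger_gap: 0.0159
```

step_arm:
  increments: "0.2 0 0 0 1; 0.2 0 0 0 1; 0 0 0 0 1"

```text
clock: 32.42
ee_pos: [0.4964, 0.3351, 0.1309]
orientation: [-0.515, -0.485, 0.515, -0.485]
contact_force: [0.3, 1.1, -1.9]
finger_gap: 0.0159
```

step_arm:
  increments: "0.15 0 0 0 1; 0 0 0 0 1"

```text
clock: 32.67
ee_pos: [0.4965, 0.3351, 0.1295]
orientation: [-0.515, -0.485, 0.515, -0.485]
contact_force: [0.1, 0.3, -0.9]
finger_gap: 0.0156
```

step_arm:
  increments: "0.15 0 0 0 1; 0 0 0 0 1"

```text
clock: 32.92
ee_pos: [0.4965, 0.3351, 0.128]
orientation: [0.515, 0.485, -0.515, 0.485]
contact_force: [0.3, -0.2, -1.6]
finger_gap: 0.0159
```

step_arm:
  increments: "0.15 0 0 0 1; 0 0 0 0 1"

```text
clock: 33.17
ee_pos: [0.4966, 0.3352, 0.1278]
orientation: [0.515, 0.484, -0.515, 0.485]
contact_force: [-4.3, -2.6, 12.5]
finger_gap: 0.0162
```

step_arm:
  increments: "-0.15 0 0 0 1; 0 0 0 0 0.3; 0 0 0 0 -0.3; 0 0 0 0 -1; 0 0 0 0 -1; 0 0 0 0 -1; 0 0 0 0 -1"

```text
clock: 34.05
ee_pos: [0.4965, 0.3351, 0.128]
orientation: [-0.515, -0.485, 0.515, -0.484]
contact_force: [-0.2, -0.3, -0.5]
finger_gap: 0.0712
```

step_arm:
  increments: "-3 0 0 0 -1; -5 0 0 0 -1; -5 0 0 0 -1; -6 0 0 0 -1; 0 0 0 0 -1; 0 0 0 0 -1"

```text
clock: 34.8
ee_pos: [0.4962, 0.3349, 0.3172]
orientation: [-0.515, -0.485, 0.515, -0.484]
contact_force: [-0.5, 0.6, -0.3]
finger_gap: 0.0928
```

```bash
python3 - <<'E'
from h import *
import pickle
s=robot.get_state();print(s["clock"],s["ee_pos"],s["contact_force"],s["finger_gap"])
d=robot.snapshot("wrist");pickle.dump((s,d),open("w30.pkl","wb"));zoom(d["pixels"],240,120,160,130,5,"w30")
d=robot.snapshot("scene");cv2.imwrite("pics/s30.png",d["pixels"])
E
```

```text
34.8 [0.49616893 0.33494689 0.31716892] [-0.46592129  0.60033232 -0.34521477] 0.09283088576152769
```

View pics/w30.png

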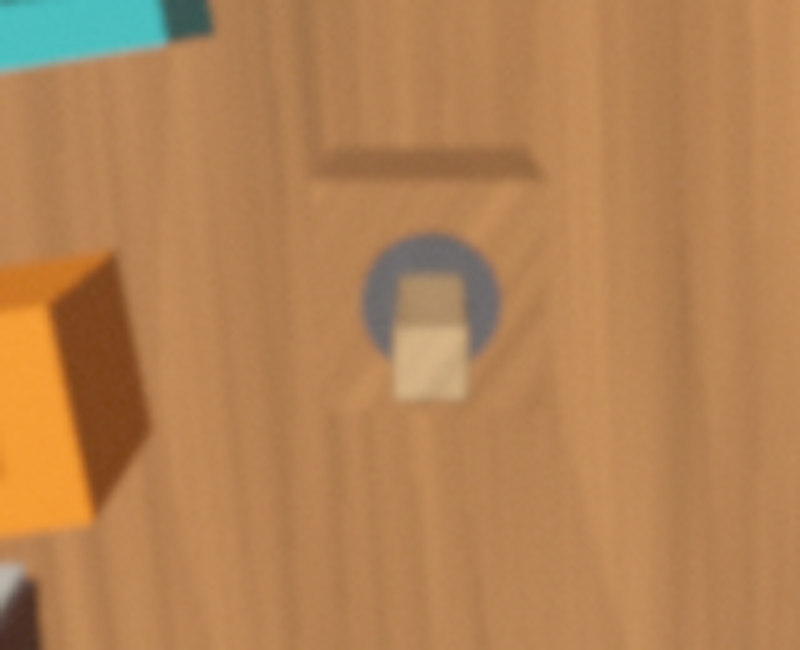

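View pics/s30.png

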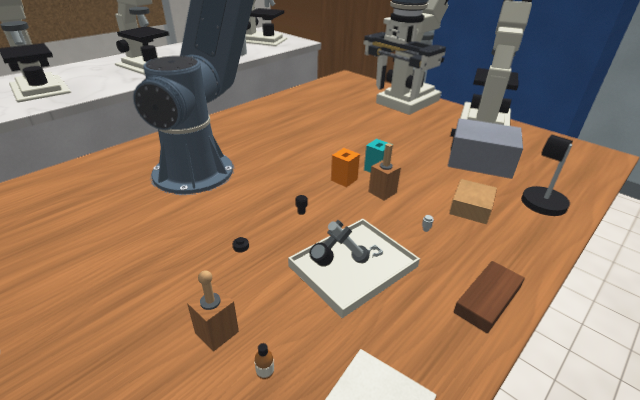

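```bash
python3 - <<'E'
from h import *
import pickle
s,d=pickle.load(open("w30.pkl","rb"));C=cam(d,s)
P=np.array([onz(C,240+u/5,120+v/5,.16) for u,v in [(397,325),(468,327),(467,402),(393,400)]]);print("handle top",P.mean(0))
print("disc",onz(C,240+431/5,120+303/5,.095))
B=np.array([onz(C,240+u/5,120+v/5,.09) for u,v in [(311,180),(543,180),(550,410),(325,412)]]);print("block",B.mean(0))
T=cam(robot.snapshot("top")); c=onz(T,299,162,.025); e=c-(END-ZZ*END[2]+.05247*EX); print("clip world",c,"stand",(e@EX).round(3),(e@EY).round(3))
E
```

```text
handle top [0.4969786  0.33435157 0.16      ]
disc [0.49697419 0.33429296 0.095     ]
block [0.4973404  0.33461503 0.09      ]
clip world [0.64348567 0.09233476 0.025     ] stand 0.079 -0.005
```

```bash
python3 -c "
from station import robot
print(robot.sign_off())"
```

```text
the job is handed in; nothing more can be done
None
```

The job is handed in: the clip is off the shaft and in the tray, and the wedge is back upright in its own block. It took about 35 s of the 59 s allowed; the hand-in reports no verdict.

**How it was done**
- **Tilting:** The tool can only turn about its own axis, so I tilted the wedge about 35° by pivoting it in the grip against the edge of its own well.
- **Prising:** I laid the blade on the shaft with about 2 N and slid it down under the bridge. The push peaked at roughly 9 N, and the clip sprang off into the tray. The fingers never went near the clip.
- **Return:** I straightened the wedge against the other edge of the well, lowered it until the guard touched (about 12 N on the wrist) and let go.

**Last checks**
- **Wedge:** Its disc and handle top measure at (0.497, 0.334), within about 1 mm of where it stood at the start, with no visible tilt.
- **Clip:** It lies on the tray floor at about stand (79, −5) mm.
- **Gripper and bystanders:** The gripper is open and well clear. In the scene view the bystanders and look-alike blocks appear where they were, but I did not measure them.

**What disagreed**
- The first tilt gave only about 30°, because the wedge turned about a point higher in the grip than I had assumed. A second pass in the well fixed that.
- The scene and top cameras disagreed by 6 to 8 mm in places (up to 11 mm for the shaft end), so I relied on the wrist camera.

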